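Clear the tin from under the mill's jar

ROBOT

A 6-joint arm with a two-finger parallel gripper is mounted at the origin on the work surface. World frame = base frame: x ahead of the robot, y to its left, z up, the work surface at z = 0. Lengths are in m, angles in rad, forces in N, time in s.
With the tool pointing down it reaches from about 0.4 to 0.925 m from the base axis. Payload 12.5 kg.
Tool frame: the origin (TCP) lies midway between the tips of the shut fingers; the grasp point (between the pads) lies 19 mm behind it; x points along the fingers, y is the direction in which the jaws open and shut, and the axes are right-handed (so a half turn about x gives the same grasp; the last joint's range is limited). The gripper opens to 95 mm and grips with 3 to 60 N. Pads are 20 mm wide; open, the fingers measure 119 mm over their backs; the gripper's body (75 mm by 180 mm) begins 59 mm behind the grasp point.
Start: joints at [-1.411, 0.491, 1.559, -0, 1.092, -0.106], TCP at [0.164, -0.603, 0.215] pointing down, gripper open.
Joint ranges: [-3.1, 3.1], [-0.84, 2.19], [0.05, 2.79], [-1.13, 4.28], [0.06, 2.93], [-2.69, 2.69]. Speed limits (rad/s): [2.22, 2.22, 2.79, 3.14, 3.14, 3.14].

INTERFACE

Orientations are given as [roll, pitch, yaw] about the fixed x, y, z axes, in that order (R = Rz(yaw) Ry(pitch) Rx(roll)).
In Python, from plant import env gives the robot as it stands. The module is installed in compiled form; this text tells all that it offers.
- The arm moves only by the tool step_arm, never from a script. Its argument "increments" is a list of rows, each an object of numbers: "tx", "ty", "tz": the shift along the world's x, y, z in units of 30 mm (1.0 is 30 mm); "wx", "wy", "wz": the turn, a rotation vector about the world's x, y, z in units of 6 degrees (1.0 is 6 degrees). In form: [{"tx": .., "ty": .., "tz": .., "wx": .., "wy": .., "wz": ..}, ...]. A call has exactly 5 rows; each row shifts and turns the pose as measured when the row begins; what a row does not reach is not made up. A row lasts 1/8 s, in which the tool goes at most 62.5 mm and 10.7 degrees, less where a joint would pass 70% of its speed; a pose out of reach is approached as far as the arm can. A call with a number of a shift or a turn outside -1 to 1 is refused whole. A call with a gripper value outside its range is refused whole. "claw" is the opening, from 0 (shut) to 1 (fully open), set as the call begins (left out, the last holds). The fingers move at their own pace and stop on an object; "grip_force" is the grip in N (left out, the last holds). Time passes only in rows, so rows that do not move let the fingers close, or fill a call up. It gives the time, the measured TCP pose, the force and the opening at its end, in the units of the state.
- env.get_obs(): the state, without advancing time (a new reading comes with each control period).
- env.grab_frame(name): name is "scene" or "top" or "wrist"; returns a dict with "img" (384x512x3 uint8, red, green, blue), "fx", "fy", "cx", "cy" (pixels), "D" ([k1, k2, p1, p2, k3] as OpenCV has them; the pictures are not rectified), "R" (3x3) and "t" (3): a world point X has camera coordinates R X + t; the wrist camera has in their place "T_tool_cam" (4x4, takes a point from camera to tool coordinates, whose origin is the TCP and whose axes are the tool frame's). Camera axes: x right, y down, z forward; pixel columns grow to the right and rows downward; lengths in m; the calibration is good to about 2 mm. A picture is of the moment at which its call begins: read the wrist's pose just before it. There is no depth.
- env.hand_in(): hands the job in, once; it reports no verdict.
The state is a dict: "t": time; "joint_pos": joint angles; "dq": joint speeds; "tau": joint torques, N m; "tcp_pos": TCP position; "tcp_rot": TCP orientation; "force": force on the tool from outside, world axes, zero at the start; "moment": the same for the moment, N m; "finger_gap": opening from 0.0 (shut) to 1.0 (fully open).
Only numpy, scipy, OpenCV 4.12 (cv2) and the standard library are available. Lean on these libraries where they do the work, as an engineer would, in place of code of your own. Each camera call takes 0.05 s, during which the arm holds its last target.

TASK

Someone has stacked a round tin between the topping mill and its jar. Lift the jar off and set it aside, take the tin out and stand it upright on the steel tray, then put the jar back on the mill and turn it until its foot drops over the drive hub and it sits fully home and upright. Set things down rather than dropping them, never tip the jar or the tin over, leave the shaker, the spoon dish and the clear cup where they stand, and let go at the end.

Things in the scene. Friction and masses are not known exactly. Their poses are not given: they have to be found in the camera images.
- mill: Fixed round white drive base of a topping mill, 136 mm wide at the foot, 116 mm at the deck; origin at the centre of its underside on the counter, z up. Flat deck 55 mm above the origin. Six round-topped posts (10 mm thick, tops 13 mm above the deck) ring the centre and leave a 63 mm wide round seat for the jar. The black knob on its front is only for looks.
- hub_centre (a point): Point on the mill's axis at the top of the drive hub, 62 mm above the counter; its axes are the mill's, not the hub's. The hub is a dark steel cross of two bars, each 44 mm long, 6 mm wide, standing 7 mm above the deck. It has stopped at an unknown angle, different each time and not reported; it is stiff (0.6 N m) and does not turn under light rubbing.
- tin: Closed round aluminium tin, 61 mm diameter (lid 60.8, body 59.6), 50 mm high, 0.13 to 0.25 kg, flat underside; origin at the centre of its underside, z up. It starts standing on the hub (underside 62 mm above the counter) inside the posts, with the jar on top.
- jar: Closed white jar, grey lid and foot, 60 mm diameter, 90 mm high, 0.25 to 0.5 kg; origin at the centre of its underside, z up. Starts on top of the tin. Its hollow foot has a cross-shaped slot 11 mm wide, 9 mm deep, arms along its x and y, so it fits the hub at four angles, 90 degrees apart. Otherwise it rides on the hub, underside 7 mm above the deck; within about 5 degrees it drops onto the deck.
- tray: Fixed low square steel tray, 160 x 160 mm, walls 4 mm thick and 14 mm high, floor 4 mm thick; origin at the centre of its underside, x and y along its sides. It lies on one side of the mill, left or right.
- mat: Fixed round cork mat, 130 mm diameter, 4 mm thick; origin at the centre of its underside. A free place on the other side of the mill where the jar may be set aside.
- shaker: Amber glass jar with a steel cap, 52 mm diameter, 95 mm high; origin at the centre of its underside. Leave alone.
- spoons: White round dish of small flat sample spoons, 84 mm diameter at the rim, about 45 mm high with the spoons; origin at the centre of its underside. Leave alone.
- cup: Clear plastic cup standing upside down, 72 mm diameter at the rim below, 55 mm high; origin at the centre of its underside. Leave alone.
Things that resemble listed ones, but are neither listed nor needed, are in the scene too. What is shaped like the jar but yellow is not meant.

How it is judged:
By the outcome, as a careful person would: the job done as asked, in the order asked, and still so for the second after the job is handed in, with the robot touching nothing.
It also fails if it takes over 72 s, if anything falls off the work surface, if the arm or the gripper's body presses on something with over 40 N, if the wrist force passes 120 N, or if a joint passes its speed limit or range.

## Working session

There is one attempt and no reset: what is moved stays moved. The work goes in short steps, Python scripts to look and compute and a tool call to move; the robot and the scene stay as the last step left them, time stands still between calls to the robot, and variables do not carry over. Pictures are saved under pics/ and viewed, and the job is handed in when it is done.

Besides the shell and the picture viewer there is one more tool, called after "Request:" as name([rows], argument=value, ...), one row to a line, values as JSON. step_arm: Moves the arm, as the interface text tells. Its arguments: {"type":"object","properties":{"increments":{"type":"array"},"claw":{"type":"number"},"grip_force":{"type":"number"}},"required":["increments"]}

```bash
mkdir -p pics; cat > h.py <<'E'
import numpy as np, cv2
from plant import env
def grab(n,fn=None):
    o=env.get_obs(); f=env.grab_frame(n)
    if fn: cv2.imwrite('pics/'+fn,cv2.cvtColor(f['img'],cv2.COLOR_RGB2BGR))
    f['o']=o
    if 'R' not in f:
        from scipy.spatial.transform import Rotation as Ro
        T=np.eye(4);T[:3,:3]=Ro.from_euler('xyz',o['tcp_rot']).as_matrix();T[:3,3]=o['tcp_pos']
        W=np.linalg.inv(T@np.array(f['T_tool_cam'])); f['R']=W[:3,:3];f['t']=W[:3,3]
    return f
def K(f): return np.array([[f['fx'],0,f['cx']],[0,f['fy'],f['cy']],[0,0,1.]])
def ray(f,u,v):
    p=cv2.undistortPoints(np.array([[[u,v]]],float),K(f),np.array(f['D'],float))[0,0]
    R=np.array(f['R']);c=-R.T@np.array(f['t']); return c,R.T@np.array([p[0],p[1],1.])
def onz(f,u,v,z):
    c,d=ray(f,u,v); return c+d*(z-c[2])/d[2]
def proj(f,P):
    return cv2.projectPoints(np.array(P,float).reshape(-1,1,3),cv2.Rodrigues(np.array(f['R'],float))[0],np.array(f['t'],float),K(f),np.array(f['D'],float))[0][:,0]
E
python3 - <<'E'
from h import *
for n in('scene','top','wrist'):
    f=grab(n,n+'0.png'); c=-f['R'].T@f['t'];print(n,c,f['R'][2],f['fx'])
o=env.get_obs();print(o)
E
```

```text
scene [1.0322466  0.34288992 0.76799505] [-0.52185668 -0.38480699 -0.76130755] 425.8946846173775
top [0.49113394 0.02102578 0.91463048] [ 6.42137285e-02 -2.98169751e-04 -9.97936124e-01] 351.0630249421992
wrist [ 0.23556267 -0.58340121  0.38402199] [-0.25361236 -0.06764636 -0.96493769] 298.80749720204744
{'t': 0.15, 'joint_pos': array([-1.41058294e+00,  4.91408689e-01,  1.55927103e+00,  3.73736202e-05,
        1.09169969e+00, -1.05589719e-01]), 'dq': array([ 0.00102651, -0.00048754, -0.00059493, -0.00065821, -0.00094066,
        0.0002711 ]), 'tau': array([ 2.43058035e-03, -6.12897277e+01, -2.58278131e+01,  6.93184021e-02,
        4.72998549e-02, -7.83174801e-05]), 'tcp_pos': array([ 0.16418936, -0.60288533,  0.21421693]), 'tcp_rot': array([-1.71849935,  1.57000888,  1.68887917]), 'force': array([-0.61252606, -1.03070382, -0.33686648]), 'moment': array([ 0.04617202,  0.01830966, -0.04401102]), 'finger_gap': 1.0021723210189515}
```

View pics/scene0.png

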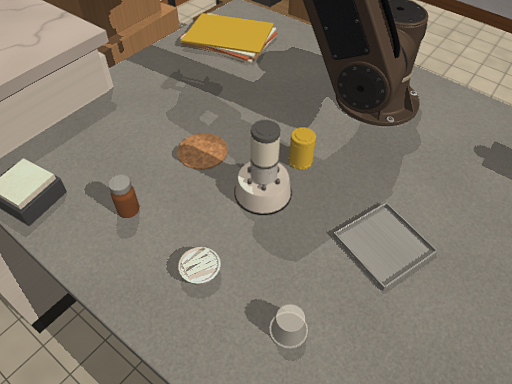

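View pics/top0.png

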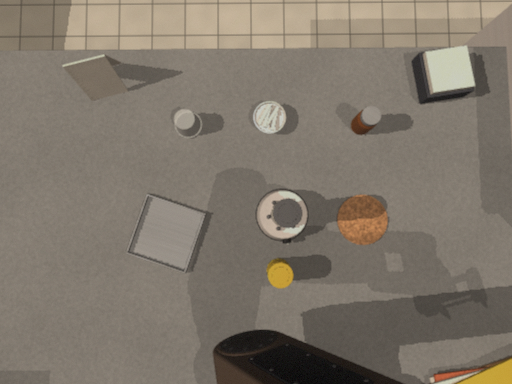

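The jar (white with a grey lid) stands on the mill at scene (265,150), top (288,213). Candidates that could be confused with it: the yellow jar at scene (302,148), top (281,273), and the shaker at scene (123,197). The cup is at scene (290,325). The tray is on the robot's left, top (168,232), and the mat is on its right, top (362,219). Next I'll take measurements and a close crop.

```bash
python3 - <<'E'
from h import *
s=grab('scene');t=grab('top')
g=cv2.cvtColor(t['img'],cv2.COLOR_RGB2BGR)
a=cv2.resize(g[170:300,220:400],None,fx=4,fy=4,interpolation=cv2.INTER_CUBIC)[:, :720]
cv2.imwrite('pics/tc.png',a)
g2=cv2.cvtColor(s['img'],cv2.COLOR_RGB2BGR)
cv2.imwrite('pics/sc.png',cv2.resize(g2[110:220,220:330],None,fx=5,fy=5,interpolation=cv2.INTER_CUBIC))
# mat
hsv=cv2.cvtColor(t['img'],cv2.COLOR_RGB2HSV)
def blobs(m,n=4):
    c,_=cv2.findContours(m.astype(np.uint8),cv2.RETR_EXTERNAL,cv2.CHAIN_APPROX_NONE)
    c=sorted(c,key=cv2.contourArea)[::-1][:n]
    return [(cv2.minEnclosingCircle(x),cv2.fitEllipse(x),cv2.contourArea(x)) for x in c if len(x)>5]
m=cv2.inRange(hsv,(5,100,60),(18,255,255))
for b in blobs(m):print('orange',b,onz(t,*b[1][0],0.004))
m=cv2.inRange(hsv,(20,120,80),(32,255,255))
for b in blobs(m):print('yellow',b,onz(t,*b[1][0],0.09))
for uv in[(288,213)]:print('jar lid',onz(t,*uv,0.202))
print('mill',onz(t,282,214,0.055), 'scene lid',onz(s,265,129,0.202))
for uv in[(148,195),(207,212),(188,271),(129,253)]:print('tray',onz(t,*uv,0.014))
print('cup',onz(t,188,124,0),'spoon',onz(t,269,117,.03),'shaker',onz(t,370,116,.095))
E
```

```text
orange (((362.1789245605469, 219.08468627929688), 25.43484878540039), ((362.00628662109375, 219.40074157714844), (48.684791564941406, 50.122432708740234), 118.80899047851562), 1915.0) [ 0.48694053 -0.25048125  0.004     ]
orange (((469.0, 368.5), 36.266475677490234), ((456.3627014160156, 372.58892822265625), (6.585499286651611, 84.2403564453125), 75.63532257080078), 251.0) [ 0.10021045 -0.47745397  0.004     ]
orange (((362.2298889160156, 122.8936767578125), 11.957195281982422), ((362.01092529296875, 122.94866180419922), (18.654315948486328, 24.198211669921875), 51.518699645996094), 200.0) [ 0.74043036 -0.2574656   0.004     ]
yellow (((483.0, 370.0), 30.870798110961914), ((494.7414855957031, 373.9236145019531), (20.984302520751953, 65.15542602539062), 75.3258056640625), 709.0) [ 0.13345329 -0.51771891  0.09      ]
yellow (((279.95281982421875, 272.632080078125), 14.927148818969727), ((279.5507507324219, 273.0960998535156), (25.092090606689453, 29.638538360595703), 156.45188903808594), 580.0) [ 0.36459347 -0.03005888  0.09      ]
jar lid [ 0.50204493 -0.04174746  0.202     ]
mill [ 0.50197442 -0.03998908  0.055     ] scene lid [ 0.50580203 -0.03930531  0.202     ]
tray [0.55414308 0.30103121 0.014     ]
tray [0.50920565 0.14927613 0.014     ]
tray [0.36009884 0.19733401 0.014     ]
tray [0.40661251 0.34765704 0.014     ]
cup [0.74254525 0.20174052 0.        ] spoon [ 0.75077879 -0.01164944  0.03      ] shaker [ 0.73211335 -0.24906331  0.095     ]
```

View pics/tc.png

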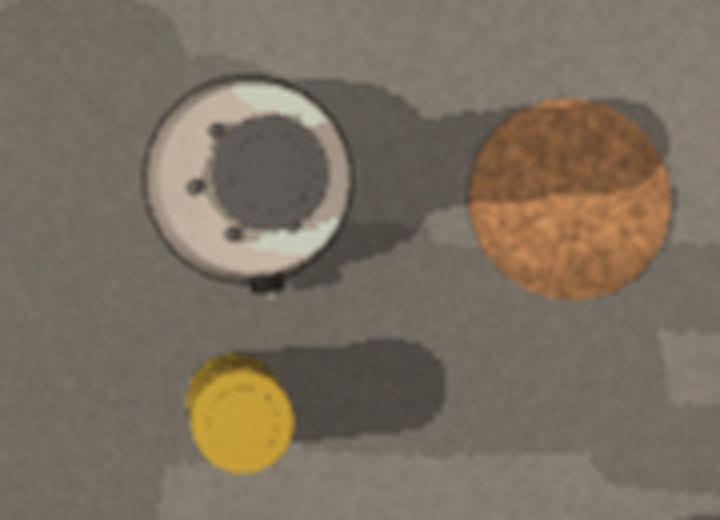

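View pics/sc.png

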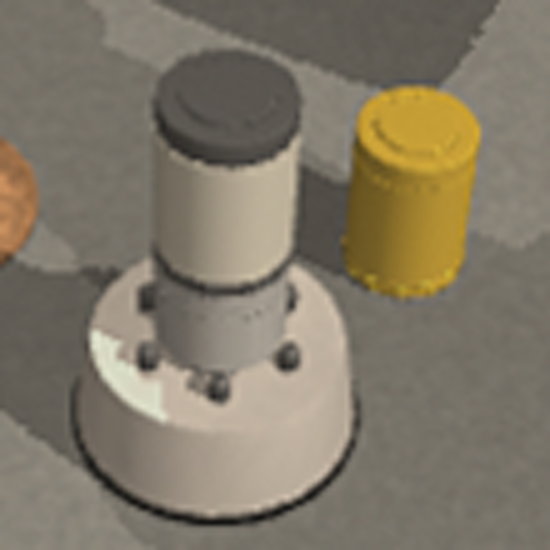

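View pics/wrist0.png

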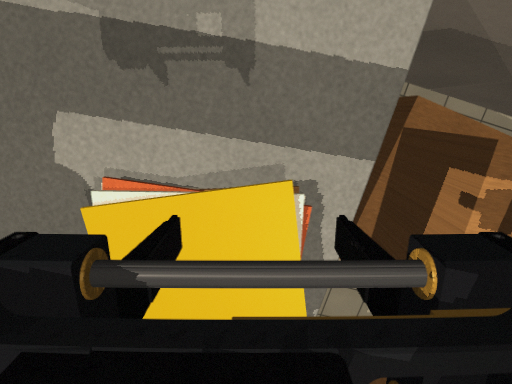

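```bash
python3 - <<'E'
from h import *
from scipy.spatial.transform import Rotation as Ro
o=env.get_obs();print(Ro.from_euler('xyz',o['tcp_rot']).as_matrix().round(3))
print(np.array(env.grab_frame('wrist')['T_tool_cam']).round(3))
E
```

```text
[[-0.     0.263 -0.965]
 [ 0.    -0.965 -0.263]
 [-1.    -0.    -0.   ]]
[[ 0.    -0.263  0.965 -0.17 ]
 [ 1.    -0.    -0.    -0.   ]
 [ 0.     0.965  0.263 -0.074]
 [ 0.     0.     0.     1.   ]]
```

Request:
step_arm([
  {"tx": 0.5, "ty": 0.8, "tz": 0.8},
  {"tx": 0.5, "ty": 0.8, "tz": 0.8},
  {"tx": 0.5, "ty": 0.8, "tz": 0.8},
  {"tx": 0.5, "ty": 0.8, "tz": 0.8},
  {"tx": 0.5, "ty": 0.8, "tz": 0.8},
])

```text
invalid input at $.increments[0]: expected keys tx, ty, tz, wx, wy, wz
```

Request:
step_arm([
  {"tx": 0.5, "ty": 0.9, "tz": 0.8, "wx": 0, "wy": 0, "wz": 0},
  {"tx": 0.5, "ty": 0.9, "tz": 0.8, "wx": 0, "wy": 0, "wz": 0},
  {"tx": 0.5, "ty": 0.9, "tz": 0.8, "wx": 0, "wy": 0, "wz": 0},
  {"tx": 0.5, "ty": 0.9, "tz": 0.8, "wx": 0, "wy": 0, "wz": 0},
  {"tx": 0.5, "ty": 0.9, "tz": 0.8, "wx": 0, "wy": 0, "wz": 0},
])

```text
t: 0.92
tcp_pos: [0.2397, -0.4643, 0.3351]
tcp_rot: [-1.629, 1.566, 1.775]
force: [0.5, -0.5, 1.5]
finger_gap: 1.0
```

Request:
step_arm([
  {"tx": 0.6, "ty": 0.95, "tz": 0, "wx": 0, "wy": 0, "wz": 0},
  {"tx": 0.6, "ty": 0.95, "tz": 0, "wx": 0, "wy": 0, "wz": 0},
  {"tx": 0.6, "ty": 0.95, "tz": 0, "wx": 0, "wy": 0, "wz": 0},
  {"tx": 0.6, "ty": 0.95, "tz": 0, "wx": 0, "wy": 0, "wz": 0},
  {"tx": 0.6, "ty": 0.95, "tz": 0, "wx": 0, "wy": 0, "wz": 0},
])

```text
t: 1.55
tcp_pos: [0.3319, -0.3172, 0.3375]
tcp_rot: [-2.905, 1.569, 0.499]
force: [-0.3, -0.1, -0.0]
finger_gap: 0.999
```

Request:
step_arm([
  {"tx": 0.6, "ty": 0.95, "tz": 0, "wx": 0, "wy": 0, "wz": 0},
  {"tx": 0.6, "ty": 0.95, "tz": 0, "wx": 0, "wy": 0, "wz": 0},
  {"tx": 0.6, "ty": 0.95, "tz": 0, "wx": 0, "wy": 0, "wz": 0},
  {"tx": 0.6, "ty": 0.95, "tz": 0, "wx": 0, "wy": 0, "wz": 0},
  {"tx": 0.6, "ty": 0.95, "tz": 0, "wx": 0, "wy": 0, "wz": 0},
])

```text
t: 2.17
tcp_pos: [0.4242, -0.1694, 0.3381]
tcp_rot: [2.795, 1.569, -0.084]
force: [0.8, -0.3, -0.4]
finger_gap: 1.001
```

Request:
step_arm([
  {"tx": 0.6, "ty": 0.95, "tz": 0, "wx": 0, "wy": 0, "wz": 0},
  {"tx": 0.6, "ty": 0.95, "tz": 0, "wx": 0, "wy": 0, "wz": 0},
  {"tx": 0.6, "ty": 0.95, "tz": 0, "wx": 0, "wy": 0, "wz": 0},
  {"tx": 0.6, "ty": 0.95, "tz": 0, "wx": 0, "wy": 0, "wz": 0},
  {"tx": 0.3, "ty": 0.5, "tz": 0, "wx": 0, "wy": 0, "wz": 0},
])

```text
t: 2.8
tcp_pos: [0.5074, -0.0349, 0.3383]
tcp_rot: [2.7, 1.568, -0.179]
force: [-0.8, -0.7, 0.6]
finger_gap: 0.999
```

```bash
python3 - <<'E'
from h import *
w=grab('wrist','w1.png');t=grab('top')
o=env.get_obs();print(o['joint_pos'],o['tcp_pos'],o['tcp_rot'],o['force'])
np.save('w1.npy',w['t'])
print(w['R'][2],-w['R'].T@w['t'],proj(w,[.503,-.041,.202]))
E
```

```text
[-1.99166870e-01  2.10572695e-01  1.65444454e+00  1.16808621e-04
  1.27387598e+00  1.10794103e+00] [ 0.50730354 -0.0351356   0.33823779] [ 2.72012579  1.56809458 -0.15781246] [-0.30194399  0.04199088  0.36702345]
[-0.25094025 -0.06845965 -0.96557872] [ 0.57835761 -0.01540445  0.50841863] [[262.46320616 186.58090267]]
```

View pics/w1.png

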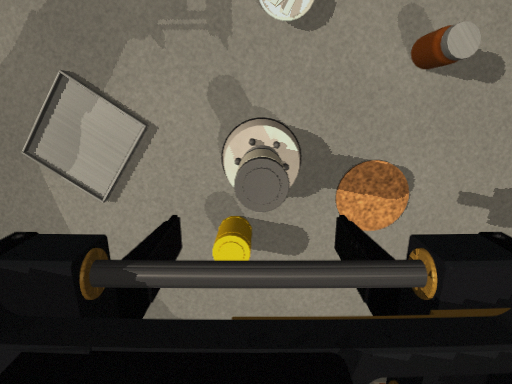

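The lid centre in the wrist image is at about (262,187). My estimate of jar axis (0.503, -0.041) projects to the same pixel. The jar is the white one with the grey lid; the yellow one at (233,240) is left alone. I'm descending now.

Request:
step_arm([
  {"tx": -0.14, "ty": -0.2, "tz": -0.9, "wx": 0, "wy": 0, "wz": 0},
  {"tx": 0, "ty": 0, "tz": -0.9, "wx": 0, "wy": 0, "wz": 0},
  {"tx": 0, "ty": 0, "tz": -0.9, "wx": 0, "wy": 0, "wz": 0},
  {"tx": 0, "ty": 0, "tz": -0.9, "wx": 0, "wy": 0, "wz": 0},
  {"tx": 0, "ty": 0, "tz": 0, "wx": 0, "wy": 0, "wz": 0},
])

```text
t: 3.52
tcp_pos: [0.5008, -0.0454, 0.2282]
tcp_rot: [2.376, 1.567, -0.504]
force: [0.4, -0.8, 0.0]
finger_gap: 0.998
```

```bash
python3 - <<'E'
from h import *
w=grab('wrist','w2.png')
o=env.get_obs();print(o['tcp_pos'],o['tcp_rot'],o['force'])
a=np.linspace(0,2*np.pi,9)[:-1]
p=proj(w,np.c_[.503+.03*np.cos(a),-.041+.03*np.sin(a),a*0+.202])
g=cv2.imread('pics/w2.png')
for q in p: cv2.circle(g,tuple(int(v) for v in q),2,(0,0,255),-1)
cv2.imwrite('pics/w2b.png',g)
E
```

```text
[ 0.50144479 -0.04548256  0.22942324] [ 2.4762822   1.56461437 -0.4036717 ] [ 0.16152167  1.29922768 -0.85329209]
```

View pics/w2b.png

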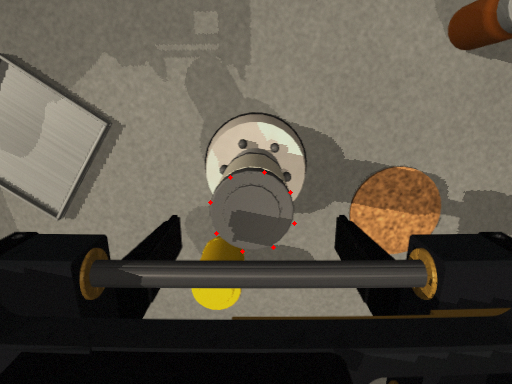

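Request:
step_arm([
  {"tx": 0.1, "ty": 0.15, "tz": -0.3, "wx": 0, "wy": 0, "wz": 0},
  {"tx": 0, "ty": 0, "tz": -0.6, "wx": 0, "wy": 0, "wz": 0},
  {"tx": 0, "ty": 0, "tz": -0.6, "wx": 0, "wy": 0, "wz": 0},
  {"tx": 0, "ty": 0, "tz": -0.6, "wx": 0, "wy": 0, "wz": 0},
  {"tx": 0, "ty": 0, "tz": -0.5, "wx": 0, "wy": 0, "wz": 0},
])

```text
t: 4.2
tcp_pos: [0.5073, -0.0413, 0.1537]
tcp_rot: [2.594, 1.554, -0.286]
force: [0.2, -0.3, 0.2]
finger_gap: 0.997
```

```bash
cat > e.py <<'E'
from h import *
import sys
from scipy.spatial.transform import Rotation as Ro
o=env.get_obs();M=Ro.from_euler('xyz',o['tcp_rot']).as_matrix()
ax=M[:,0];d=np.array([0,0,-1.]);r=np.cross(ax,d)
print('t',o['t'],'tcp',o['tcp_pos'].round(4),'tilt fix units',np.degrees(r).round(2)/6,'jaw yaw',np.degrees(np.arctan2(M[1,1],M[0,1])).round(2),'F',o['force'].round(2),'q',o['joint_pos'].round(2),'gap',round(o['finger_gap'],3))
if len(sys.argv)>1: print('move units',((np.array([float(x) for x in sys.argv[1:4]])-o['tcp_pos'])/.03).round(2))
E
python3 e.py .5045 -.041 .145
```

```text
t 4.2 tcp [ 0.5073 -0.0413  0.1537] tilt fix units [0.045 0.15  0.   ] jaw yaw -75.04 F [ 0.18 -0.28  0.19] q [-0.21  0.4   1.92 -0.    0.8   1.1 ] gap 0.997
move units [-0.09  0.01 -0.29]
```

Request:
step_arm([
  {"tx": -0.09, "ty": 0, "tz": -0.25, "wx": 0.04, "wy": 0.15, "wz": 0},
  {"tx": 0, "ty": 0, "tz": 0, "wx": 0, "wy": 0, "wz": 0},
  {"tx": 0, "ty": 0, "tz": 0, "wx": 0, "wy": 0, "wz": 0},
  {"tx": 0, "ty": 0, "tz": 0, "wx": 0, "wy": 0, "wz": 0},
  {"tx": 0, "ty": 0, "tz": 0, "wx": 0, "wy": 0, "wz": 0},
])

```text
t: 4.82
tcp_pos: [0.5056, -0.0413, 0.1475]
tcp_rot: [2.464, 1.569, -0.416]
force: [-0.0, -0.3, 0.9]
finger_gap: 0.999
```

```bash
python3 e.py .5045 -.041 .145; python3 - <<'E'
from h import *
grab('wrist','w3.png')
E
```

```text
t 4.825 tcp [ 0.5056 -0.0413  0.1475] tilt fix units [0.00666667 0.015      0.        ] jaw yaw -75.02 F [-0.   -0.27  0.87] q [-0.21  0.41  1.92 -0.    0.81  1.1 ] gap 0.999
move units [-0.04  0.01 -0.08]
```

View pics/w3.png

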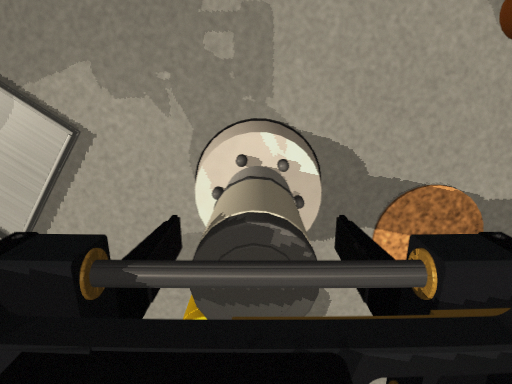

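Jar is centred between the fingers (lid edges at columns 192 and 318, fingers at 180 and 336). Closing.

Request:
step_arm([
  {"tx": 0, "ty": 0, "tz": 0, "wx": 0, "wy": 0, "wz": 0},
  {"tx": 0, "ty": 0, "tz": 0, "wx": 0, "wy": 0, "wz": 0},
  {"tx": 0, "ty": 0, "tz": 0, "wx": 0, "wy": 0, "wz": 0},
  {"tx": 0, "ty": 0, "tz": 0, "wx": 0, "wy": 0, "wz": 0},
  {"tx": 0, "ty": 0, "tz": 0, "wx": 0, "wy": 0, "wz": 0},
], claw=0.5, grip_force=25)

```text
t: 5.5
tcp_pos: [0.5055, -0.0411, 0.1476]
tcp_rot: [2.57, 1.569, -0.31]
force: [0.4, 0.2, 0.0]
finger_gap: 0.632
```

Request:
step_arm([
  {"tx": 0, "ty": 0, "tz": 0, "wx": 0, "wy": 0, "wz": 0},
  {"tx": 0, "ty": 0, "tz": 0, "wx": 0, "wy": 0, "wz": 0},
  {"tx": 0, "ty": 0, "tz": 0.1, "wx": 0, "wy": 0, "wz": 0},
  {"tx": 0, "ty": 0, "tz": 0.2, "wx": 0, "wy": 0, "wz": 0},
  {"tx": 0, "ty": 0, "tz": 0.3, "wx": 0, "wy": 0, "wz": 0},
])

```text
t: 6.12
tcp_pos: [0.5046, -0.041, 0.1654]
tcp_rot: [-0.267, 1.569, 3.136]
force: [0.1, -0.3, -3.9]
finger_gap: 0.633
```

```bash
python3 e.py .487 -.2505 .2; python3 - <<'E'
from h import *
f=grab('scene','s3.png');g=cv2.imread('pics/s3.png')
cv2.imwrite('pics/s3c.png',cv2.resize(g[50:230,170:400],None,fx=3,fy=3))
E
```

```text
t 6.125 tcp [ 0.5046 -0.041   0.1654] tilt fix units [-0.    -0.015 -0.   ] jaw yaw -75.02 F [ 0.14 -0.31 -3.9 ] q [-0.21  0.39  1.9  -0.    0.85  1.1 ] gap 0.633
move units [-0.59 -6.98  1.15]
```

View pics/s3c.png

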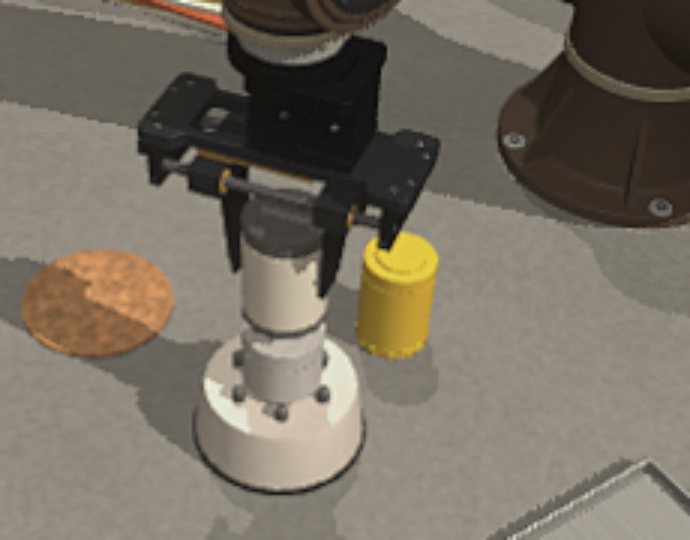

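Jar is up, tin stayed on the mill. Carrying the jar to the mat.

Request:
step_arm([
  {"tx": 0, "ty": -0.3, "tz": 0.3, "wx": 0, "wy": 0, "wz": 0},
  {"tx": -0.1, "ty": -0.7, "tz": 0, "wx": 0, "wy": 0, "wz": 0},
  {"tx": -0.1, "ty": -1, "tz": 0, "wx": 0, "wy": 0, "wz": 0},
  {"tx": -0.1, "ty": -1, "tz": 0, "wx": 0, "wy": 0, "wz": 0},
  {"tx": -0.1, "ty": -1, "tz": 0, "wx": 0, "wy": 0, "wz": 0},
])

```text
t: 6.8
tcp_pos: [0.4932, -0.1652, 0.1791]
tcp_rot: [2.395, 1.567, -0.482]
force: [0.2, 0.4, -5.6]
finger_gap: 0.628
```

Request:
step_arm([
  {"tx": -0.1, "ty": -1, "tz": 0, "wx": 0, "wy": 0, "wz": 0},
  {"tx": -0.1, "ty": -1, "tz": 0, "wx": 0, "wy": 0, "wz": 0},
  {"tx": 0, "ty": -0.5, "tz": -0.3, "wx": 0, "wy": 0, "wz": 0},
  {"tx": 0, "ty": 0, "tz": -0.8, "wx": 0, "wy": 0, "wz": 0},
  {"tx": 0, "ty": 0, "tz": -0.5, "wx": 0, "wy": 0, "wz": 0},
])

```text
t: 7.42
tcp_pos: [0.4864, -0.2468, 0.1319]
tcp_rot: [2.325, 1.563, -0.555]
force: [-0.6, -0.8, -4.3]
finger_gap: 0.63
```

```bash
python3 e.py .487 -.2505 .0395
```

```text
t 7.425 tcp [ 0.4864 -0.2468  0.1319] tilt fix units [0.03666667 0.06       0.        ] jaw yaw -75.03 F [-0.61 -0.83 -4.31] q [-0.59  0.48  1.85  0.    0.81  0.72] gap 0.63
move units [ 0.02 -0.12 -3.08]
```

Request:
step_arm([
  {"tx": 0, "ty": -0.1, "tz": -0.7, "wx": 0.04, "wy": 0.06, "wz": 0},
  {"tx": 0, "ty": 0, "tz": -0.7, "wx": 0, "wy": 0, "wz": 0},
  {"tx": 0, "ty": 0, "tz": -0.7, "wx": 0, "wy": 0, "wz": 0},
  {"tx": 0, "ty": 0, "tz": -0.5, "wx": 0, "wy": 0, "wz": 0},
  {"tx": 0, "ty": 0, "tz": 0, "wx": 0, "wy": 0, "wz": 0},
])

```text
t: 8.05
tcp_pos: [0.4868, -0.2484, 0.0498]
tcp_rot: [-1.037, 1.568, 2.368]
force: [0.1, 0.0, -5.2]
finger_gap: 0.632
```

```bash
python3 e.py .487 -.2505 .0395
```

```text
t 8.05 tcp [ 0.4868 -0.2484  0.0498] tilt fix units [-0.01666667 -0.01666667 -0.        ] jaw yaw -74.91 F [ 0.11  0.05 -5.19] q [-0.59  0.61  1.9   0.    0.64  0.71] gap 0.632
move units [ 0.01 -0.07 -0.34]
```

Request:
step_arm([
  {"tx": 0, "ty": 0, "tz": -0.2, "wx": 0, "wy": 0, "wz": 0},
  {"tx": 0, "ty": 0, "tz": -0.1, "wx": 0, "wy": 0, "wz": 0},
  {"tx": 0, "ty": 0, "tz": -0.06, "wx": 0, "wy": 0, "wz": 0},
  {"tx": 0, "ty": 0, "tz": -0.04, "wx": 0, "wy": 0, "wz": 0},
  {"tx": 0, "ty": 0, "tz": 0, "wx": 0, "wy": 0, "wz": 0},
])

```text
t: 8.68
tcp_pos: [0.4878, -0.2486, 0.0397]
tcp_rot: [2.866, 1.569, -0.012]
force: [-0.2, -0.3, -4.5]
finger_gap: 0.627
```

Request:
step_arm([
  {"tx": 0, "ty": 0, "tz": -0.04, "wx": 0, "wy": 0, "wz": 0},
  {"tx": 0, "ty": 0, "tz": -0.04, "wx": 0, "wy": 0, "wz": 0},
  {"tx": 0, "ty": 0, "tz": 0, "wx": 0, "wy": 0, "wz": 0},
  {"tx": 0, "ty": 0, "tz": 0, "wx": 0, "wy": 0, "wz": 0},
  {"tx": 0, "ty": 0, "tz": 0, "wx": 0, "wy": 0, "wz": 0},
])

```text
t: 9.3
tcp_pos: [0.4881, -0.2487, 0.0393]
tcp_rot: [2.538, 1.568, -0.34]
force: [0.3, 0.9, -1.5]
finger_gap: 0.626
```

Request:
step_arm([
  {"tx": 0, "ty": 0, "tz": -0.04, "wx": 0, "wy": 0, "wz": 0},
  {"tx": 0, "ty": 0, "tz": 0, "wx": 0, "wy": 0, "wz": 0},
  {"tx": 0, "ty": 0, "tz": 0, "wx": 0, "wy": 0, "wz": 0},
  {"tx": 0, "ty": 0, "tz": 0, "wx": 0, "wy": 0, "wz": 0},
  {"tx": 0, "ty": 0, "tz": 0, "wx": 0, "wy": 0, "wz": 0},
])

```text
t: 9.93
tcp_pos: [0.4883, -0.2487, 0.0392]
tcp_rot: [2.527, 1.567, -0.35]
force: [-0.7, 0.8, 0.4]
finger_gap: 0.628
```

```bash
python3 e.py .487 -.2505 .0395
```

```text
t 9.925 tcp [ 0.4883 -0.2487  0.0392] tilt fix units [0.01166667 0.03166667 0.        ] jaw yaw -74.89 F [-0.65  0.75  0.42] q [-0.59  0.62  1.91  0.    0.61  0.71] gap 0.628
move units [-0.04 -0.06  0.01]
```

Contact with the mat (load taken off). Release and rise.

Request:
step_arm([
  {"tx": 0, "ty": 0, "tz": 0, "wx": 0, "wy": 0, "wz": 0},
  {"tx": 0, "ty": 0, "tz": 0, "wx": 0, "wy": 0, "wz": 0},
  {"tx": 0, "ty": 0, "tz": 0, "wx": 0, "wy": 0, "wz": 0},
  {"tx": 0, "ty": 0, "tz": 0.3, "wx": 0, "wy": 0, "wz": 0},
  {"tx": 0, "ty": 0, "tz": 0.8, "wx": 0, "wy": 0, "wz": 0},
], claw=1)

```text
t: 10.55
tcp_pos: [0.4881, -0.2488, 0.0724]
tcp_rot: [2.673, 1.569, -0.205]
force: [0.7, -0.1, -0.2]
finger_gap: 0.994
```

Request:
step_arm([
  {"tx": 0, "ty": 0, "tz": 0.9, "wx": 0, "wy": 0, "wz": 0},
  {"tx": 0, "ty": 0, "tz": 0.9, "wx": 0, "wy": 0, "wz": 0},
  {"tx": 0, "ty": 0, "tz": 0.9, "wx": 0, "wy": 0, "wz": 0},
  {"tx": 0, "ty": 0, "tz": 0.9, "wx": 0, "wy": 0, "wz": 0},
  {"tx": 0, "ty": 0, "tz": 0.9, "wx": 0, "wy": 0, "wz": 0},
])

```text
t: 11.18
tcp_pos: [0.4877, -0.2485, 0.2147]
tcp_rot: [2.5, 1.567, -0.378]
force: [0.5, 0.7, 0.3]
finger_gap: 1.001
```

Request:
step_arm([
  {"tx": 0.1, "ty": 1, "tz": 0, "wx": 0, "wy": 0, "wz": 0},
  {"tx": 0.1, "ty": 1, "tz": 0, "wx": 0, "wy": 0, "wz": 0},
  {"tx": 0.1, "ty": 1, "tz": 0, "wx": 0, "wy": 0, "wz": 0},
  {"tx": 0.1, "ty": 1, "tz": 0, "wx": 0, "wy": 0, "wz": 0},
  {"tx": 0.1, "ty": 1, "tz": 0, "wx": 0, "wy": 0, "wz": 0},
])

```text
t: 11.8
tcp_pos: [0.503, -0.0962, 0.2206]
tcp_rot: [2.418, 1.559, -0.464]
force: [0.3, -0.0, 0.5]
finger_gap: 1.001
```

Request:
step_arm([
  {"tx": 0, "ty": 1, "tz": 0.2, "wx": 0, "wy": 0, "wz": 0},
  {"tx": 0, "ty": 0.4, "tz": 0, "wx": 0, "wy": 0, "wz": 0},
  {"tx": 0, "ty": 0, "tz": 0, "wx": 0, "wy": 0, "wz": 0},
  {"tx": 0, "ty": 0, "tz": 0, "wx": 0, "wy": 0, "wz": 0},
  {"tx": 0, "ty": 0, "tz": 0, "wx": 0, "wy": 0, "wz": 0},
])

```text
t: 12.42
tcp_pos: [0.5027, -0.0531, 0.228]
tcp_rot: [2.418, 1.558, -0.462]
force: [-0.8, 0.5, 0.4]
finger_gap: 1.001
```

```bash
python3 e.py .504 -.041 .091; python3 - <<'E'
from h import *
w=grab('wrist','w4.png');g=cv2.imread('pics/w4.png')
a=np.linspace(0,2*np.pi,13)[:-1]
for (x,y,z,r) in((.503,-.041,.112,.0304),(.488,-.2487,.094,.03)):
  for q in proj(w,np.c_[x+r*np.cos(a),y+r*np.sin(a),a*0+z]): cv2.circle(g,tuple(int(v) for v in q),1,(0,0,255),-1)
cv2.imwrite('pics/w4b.png',g)
grab('scene','s4.png')
E
```

```text
t 12.425 tcp [ 0.5027 -0.0531  0.228 ] tilt fix units [0.05666667 0.11333333 0.        ] jaw yaw -75.02 F [-0.77  0.54  0.38] q [-0.23  0.3   1.84 -0.    0.99  1.08] gap 1.001
move units [ 0.04  0.4  -4.57]
```

View pics/w4b.png

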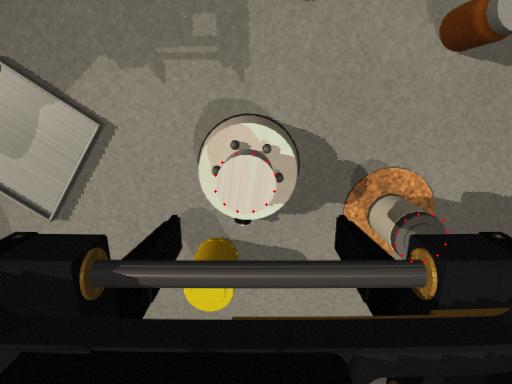

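View pics/s4.png

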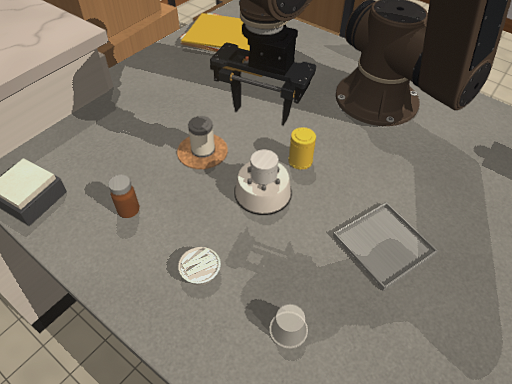

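Jar stands upright on the mat at scene (202,137). The tin on the mill matches its predicted circle, with lid centre at wrist (246,182). Descending on the tin.

Request:
step_arm([
  {"tx": 0, "ty": 0.4, "tz": -0.3, "wx": 0.05, "wy": 0.1, "wz": 0},
  {"tx": 0, "ty": 0, "tz": -0.8, "wx": 0, "wy": 0, "wz": 0},
  {"tx": 0, "ty": 0, "tz": -0.9, "wx": 0, "wy": 0, "wz": 0},
  {"tx": 0, "ty": 0, "tz": -0.8, "wx": 0, "wy": 0, "wz": 0},
  {"tx": 0, "ty": 0, "tz": -0.5, "wx": 0, "wy": 0, "wz": 0},
])

```text
t: 13.15
tcp_pos: [0.5025, -0.0388, 0.1245]
tcp_rot: [-1.573, 1.57, 1.829]
force: [-0.5, -0.4, 0.2]
finger_gap: 1.0
```

```bash
python3 e.py .5035 -.041 .075
```

```text
t 13.15 tcp [ 0.5025 -0.0388  0.1245] tilt fix units [-0.005      -0.00166667 -0.        ] jaw yaw -75.09 F [-0.47 -0.43  0.23] q [-0.21  0.44  1.95  0.    0.75  1.1 ] gap 1.0
move units [ 0.03 -0.07 -1.65]
```

Request:
step_arm([
  {"tx": 0.03, "ty": -0.07, "tz": -0.6, "wx": 0, "wy": 0, "wz": 0},
  {"tx": 0, "ty": 0, "tz": -0.6, "wx": 0, "wy": 0, "wz": 0},
  {"tx": 0, "ty": 0, "tz": -0.4, "wx": 0, "wy": 0, "wz": 0},
  {"tx": 0, "ty": 0, "tz": 0, "wx": 0, "wy": 0, "wz": 0},
  {"tx": 0, "ty": 0, "tz": 0, "wx": 0, "wy": 0, "wz": 0},
])

```text
t: 13.78
tcp_pos: [0.5023, -0.0388, 0.0722]
tcp_rot: [-0.651, 1.565, 2.751]
force: [-0.2, 1.1, 0.9]
finger_gap: 0.998
```

```bash
python3 e.py .5035 -.041 .075; python3 - <<'E'
from h import *
grab('wrist','w5.png')
E
```

```text
t 13.775 tcp [ 0.5023 -0.0388  0.0722] tilt fix units [-0.02 -0.05 -0.  ] jaw yaw -75.08 F [-0.18  1.09  0.89] q [-0.21  0.53  1.99  0.    0.63  1.1 ] gap 0.998
move units [ 0.04 -0.07  0.09]
```

View pics/w5.png

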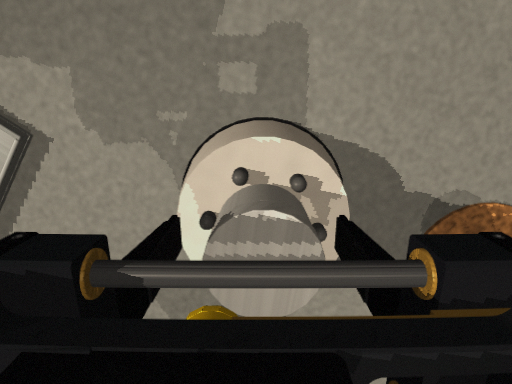

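Tin sits about 7 px (3 mm) right of the jaw centre; I'll shift -y and then close.

Request:
step_arm([
  {"tx": 0.05, "ty": -0.12, "tz": 0.1, "wx": -0.02, "wy": -0.05, "wz": 0},
  {"tx": 0, "ty": 0, "tz": 0, "wx": 0, "wy": 0, "wz": 0},
  {"tx": 0, "ty": 0, "tz": 0, "wx": 0, "wy": 0, "wz": 0},
  {"tx": 0, "ty": 0, "tz": 0, "wx": 0, "wy": 0, "wz": 0},
  {"tx": 0, "ty": 0, "tz": 0, "wx": 0, "wy": 0, "wz": 0},
])

```text
t: 14.45
tcp_pos: [0.5045, -0.0429, 0.0769]
tcp_rot: [2.656, 1.568, -0.225]
force: [0.8, -0.3, 0.6]
finger_gap: 0.999
```

```bash
python3 e.py .5035 -.041 .075
```

```text
t 14.45 tcp [ 0.5045 -0.0429  0.0769] tilt fix units [0.00666667 0.02666667 0.        ] jaw yaw -75.09 F [ 0.76 -0.34  0.63] q [-0.22  0.52  1.99 -0.    0.63  1.1 ] gap 0.999
move units [-0.03  0.06 -0.06]
```

Request:
step_arm([
  {"tx": 0, "ty": 0, "tz": 0, "wx": 0, "wy": 0, "wz": 0},
  {"tx": 0, "ty": 0, "tz": 0, "wx": 0, "wy": 0, "wz": 0},
  {"tx": 0, "ty": 0, "tz": 0, "wx": 0, "wy": 0, "wz": 0},
  {"tx": 0, "ty": 0, "tz": 0, "wx": 0, "wy": 0, "wz": 0},
  {"tx": 0, "ty": 0, "tz": 0, "wx": 0, "wy": 0, "wz": 0},
], claw=0.5, grip_force=15)

```text
t: 15.08
tcp_pos: [0.5044, -0.0428, 0.0768]
tcp_rot: [2.674, 1.568, -0.207]
force: [-0.3, 1.3, -0.1]
finger_gap: 0.632
```

Request:
step_arm([
  {"tx": 0, "ty": 0, "tz": 0.1, "wx": 0, "wy": 0, "wz": 0},
  {"tx": 0, "ty": 0, "tz": 0.2, "wx": 0, "wy": 0, "wz": 0},
  {"tx": 0, "ty": 0, "tz": 0.4, "wx": 0, "wy": 0, "wz": 0},
  {"tx": 0, "ty": 0, "tz": 0.8, "wx": 0, "wy": 0, "wz": 0},
  {"tx": 0, "ty": 0, "tz": 0.8, "wx": 0, "wy": 0, "wz": 0},
])

```text
t: 15.7
tcp_pos: [0.5035, -0.0426, 0.1482]
tcp_rot: [-0.506, 1.57, 2.896]
force: [0.1, -0.1, -1.8]
finger_gap: 0.638
```

```bash
python3 e.py .4575 .2488 .1; python3 - <<'E'
from h import *
f=grab('scene','s5.png');g=cv2.imread('pics/s5.png')
cv2.imwrite('pics/s5c.png',cv2.resize(g[50:230,170:400],None,fx=3,fy=3))
E
```

```text
t 15.7 tcp [ 0.5035 -0.0426  0.1482] tilt fix units [-0.00166667 -0.00333333 -0.        ] jaw yaw -75.09 F [ 0.09 -0.14 -1.78] q [-0.22  0.41  1.92  0.    0.81  1.1 ] gap 0.638
move units [-1.53  9.71 -1.61]
```

View pics/s5c.png

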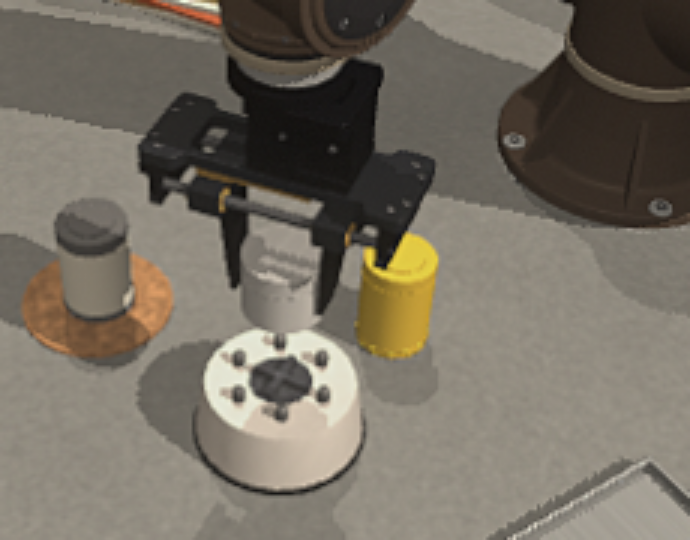

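Request:
step_arm([
  {"tx": -0.1, "ty": 0.7, "tz": 0, "wx": 0, "wy": 0, "wz": 0},
  {"tx": -0.15, "ty": 1, "tz": 0, "wx": 0, "wy": 0, "wz": 0},
  {"tx": -0.15, "ty": 1, "tz": 0, "wx": 0, "wy": 0, "wz": 0},
  {"tx": -0.15, "ty": 1, "tz": 0, "wx": 0, "wy": 0, "wz": 0},
  {"tx": -0.15, "ty": 1, "tz": 0, "wx": 0, "wy": 0, "wz": 0},
])

```text
t: 16.38
tcp_pos: [0.4835, 0.1003, 0.1533]
tcp_rot: [2.722, 1.562, -0.163]
force: [0.4, -0.4, -1.1]
finger_gap: 0.638
```

Request:
step_arm([
  {"tx": -0.15, "ty": 1, "tz": 0, "wx": 0, "wy": 0, "wz": 0},
  {"tx": -0.15, "ty": 1, "tz": 0, "wx": 0, "wy": 0, "wz": 0},
  {"tx": -0.15, "ty": 1, "tz": 0, "wx": 0, "wy": 0, "wz": 0},
  {"tx": -0.15, "ty": 1, "tz": 0, "wx": 0, "wy": 0, "wz": 0},
  {"tx": -0.15, "ty": 0.5, "tz": -0.3, "wx": 0, "wy": 0, "wz": 0},
])

```text
t: 17.0
tcp_pos: [0.4598, 0.2406, 0.1451]
tcp_rot: [2.838, 1.559, -0.046]
force: [-0.1, 0.2, -0.8]
finger_gap: 0.634
```

```bash
python3 e.py .4575 .2488 .0188
```

```text
t 17.0 tcp [0.4598 0.2406 0.1451] tilt fix units [0.005 0.11  0.   ] jaw yaw -75.24 F [-0.15  0.2  -0.76] q [ 0.36  0.43  1.9  -0.01  0.8   1.67] gap 0.634
move units [-0.08  0.27 -4.21]
```

Request:
step_arm([
  {"tx": -0.05, "ty": 0.2, "tz": -0.5, "wx": 0, "wy": 0.11, "wz": 0},
  {"tx": 0, "ty": 0, "tz": -0.8, "wx": 0, "wy": 0, "wz": 0},
  {"tx": 0, "ty": 0, "tz": -0.9, "wx": 0, "wy": 0, "wz": 0},
  {"tx": 0, "ty": 0, "tz": -0.8, "wx": 0, "wy": 0, "wz": 0},
  {"tx": 0, "ty": 0, "tz": -0.4, "wx": 0, "wy": 0, "wz": 0},
])

```text
t: 17.62
tcp_pos: [0.4573, 0.2445, 0.0362]
tcp_rot: [0.136, 1.566, -2.748]
force: [-0.7, -0.6, -2.1]
finger_gap: 0.637
```

```bash
python3 e.py .4575 .2488 .0188
```

```text
t 17.625 tcp [0.4573 0.2445 0.0362] tilt fix units [ 0.01666667 -0.04166667  0.        ] jaw yaw -75.27 F [-0.68 -0.6  -2.12] q [ 0.36  0.61  1.98 -0.    0.56  1.68] gap 0.637
move units [ 0.01  0.14 -0.58]
```

Request:
step_arm([
  {"tx": 0, "ty": 0.05, "tz": -0.25, "wx": 0.02, "wy": -0.04, "wz": 0},
  {"tx": 0, "ty": 0, "tz": -0.1, "wx": 0, "wy": 0, "wz": 0},
  {"tx": 0, "ty": 0, "tz": -0.06, "wx": 0, "wy": 0, "wz": 0},
  {"tx": 0, "ty": 0, "tz": 0, "wx": 0, "wy": 0, "wz": 0},
  {"tx": 0, "ty": 0, "tz": 0, "wx": 0, "wy": 0, "wz": 0},
])

```text
t: 18.25
tcp_pos: [0.458, 0.2457, 0.0238]
tcp_rot: [-2.655, 1.57, 0.743]
force: [0.3, 0.1, -1.3]
finger_gap: 0.635
```

```bash
python3 e.py .4575 .2488 .0188
```

```text
t 18.25 tcp [0.458  0.2457 0.0238] tilt fix units [-0.00666667  0.00833333  0.        ] jaw yaw -75.31 F [ 0.32  0.11 -1.29] q [0.37 0.63 1.98 0.   0.53 1.68] gap 0.635
move units [-0.02  0.1  -0.17]
```

Request:
step_arm([
  {"tx": 0, "ty": 0, "tz": -0.08, "wx": 0, "wy": 0, "wz": 0},
  {"tx": 0, "ty": 0, "tz": -0.06, "wx": 0, "wy": 0, "wz": 0},
  {"tx": 0, "ty": 0, "tz": -0.04, "wx": 0, "wy": 0, "wz": 0},
  {"tx": 0, "ty": 0, "tz": 0, "wx": 0, "wy": 0, "wz": 0},
  {"tx": 0, "ty": 0, "tz": 0, "wx": 0, "wy": 0, "wz": 0},
])

```text
t: 18.88
tcp_pos: [0.4582, 0.2459, 0.0188]
tcp_rot: [-2.859, 1.568, 0.539]
force: [0.2, 0.3, 0.1]
finger_gap: 0.636
```

```bash
python3 e.py .4575 .2488 .0188
```

```text
t 18.875 tcp [0.4582 0.2459 0.0188] tilt fix units [-0.01166667  0.01833333  0.        ] jaw yaw -75.3 F [0.2  0.29 0.12] q [0.37 0.64 1.99 0.   0.52 1.68] gap 0.636
move units [-0.02  0.1  -0.  ]
```

Request:
step_arm([
  {"tx": 0, "ty": 0, "tz": -0.04, "wx": 0, "wy": 0, "wz": 0},
  {"tx": 0, "ty": 0, "tz": 0, "wx": 0, "wy": 0, "wz": 0},
  {"tx": 0, "ty": 0, "tz": 0, "wx": 0, "wy": 0, "wz": 0},
  {"tx": 0, "ty": 0, "tz": 0, "wx": 0, "wy": 0, "wz": 0},
  {"tx": 0, "ty": 0, "tz": 0, "wx": 0, "wy": 0, "wz": 0},
])

```text
t: 19.5
tcp_pos: [0.4584, 0.246, 0.0185]
tcp_rot: [-2.896, 1.568, 0.502]
force: [-0.6, 0.6, 1.6]
finger_gap: 0.633
```

Request:
step_arm([
  {"tx": 0, "ty": 0, "tz": 0, "wx": 0, "wy": 0, "wz": 0},
  {"tx": 0, "ty": 0, "tz": 0, "wx": 0, "wy": 0, "wz": 0},
  {"tx": 0, "ty": 0, "tz": 0, "wx": 0, "wy": 0, "wz": 0},
  {"tx": 0, "ty": 0, "tz": 0.3, "wx": 0, "wy": 0, "wz": 0},
  {"tx": 0, "ty": 0, "tz": 0.8, "wx": 0, "wy": 0, "wz": 0},
], claw=1)

```text
t: 20.12
tcp_pos: [0.4578, 0.2457, 0.0513]
tcp_rot: [-2.058, 1.57, 1.34]
force: [0.2, 0.8, 0.9]
finger_gap: 0.996
```

Request:
step_arm([
  {"tx": 0, "ty": 0, "tz": 0.9, "wx": 0, "wy": 0, "wz": 0},
  {"tx": 0, "ty": 0, "tz": 0.9, "wx": 0, "wy": 0, "wz": 0},
  {"tx": 0, "ty": 0, "tz": 0.9, "wx": 0, "wy": 0, "wz": 0},
  {"tx": 0, "ty": 0, "tz": 0.9, "wx": 0, "wy": 0, "wz": 0},
  {"tx": 0, "ty": 0, "tz": 0.9, "wx": 0, "wy": 0, "wz": 0},
])

```text
t: 20.75
tcp_pos: [0.4571, 0.2455, 0.1934]
tcp_rot: [-2.742, 1.569, 0.657]
force: [-0.1, 0.7, 0.5]
finger_gap: 1.002
```

```bash
python3 e.py .488 -.2487 .25; python3 - <<'E'
from h import *
f=grab('scene','s6.png');g=cv2.imread('pics/s6.png')
cv2.imwrite('pics/s6c.png',cv2.resize(g[110:300,170:440],None,fx=2.9,fy=2.9,interpolation=cv2.INTER_CUBIC))
f=grab('top','t6.png');g=cv2.imread('pics/t6.png')
cv2.imwrite('pics/t6c.png',cv2.resize(g[184:244,250:340],None,fx=8,fy=8,interpolation=cv2.INTER_CUBIC))
E
```

```text
t 20.75 tcp [0.4571 0.2455 0.1934] tilt fix units [-0.00833333  0.01        0.        ] jaw yaw -75.3 F [-0.12  0.71  0.46] q [0.37 0.37 1.84 0.   0.93 1.68] gap 1.002
move units [  1.03 -16.47   1.89]
```

View pics/s6c.png

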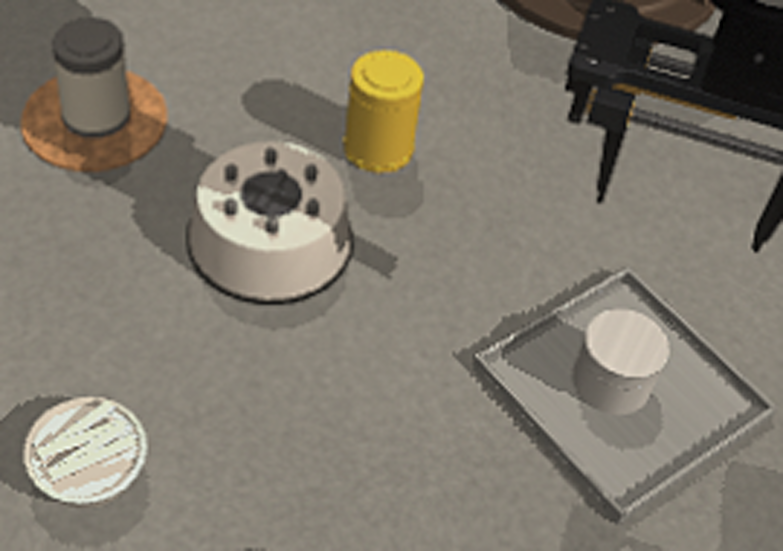

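View pics/t6c.png

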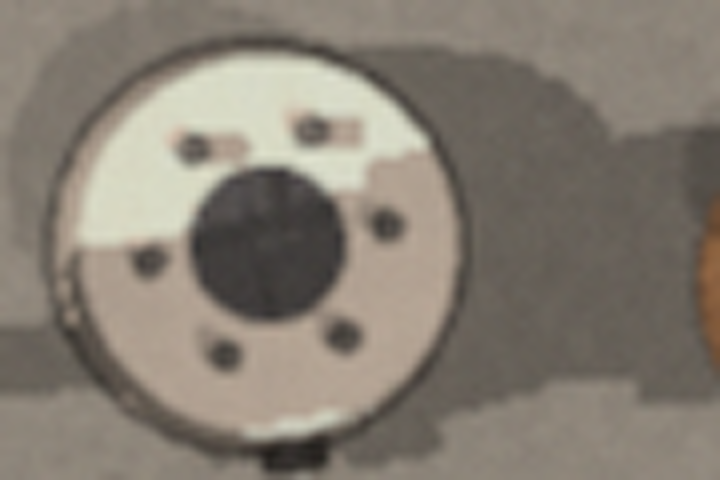

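Tin stands upright on the tray, and the hub is uncovered. Moving over the mill to measure its centre, then on to the jar.

Request:
step_arm([
  {"tx": 0.1, "ty": -1, "tz": 0.3, "wx": 0, "wy": 0, "wz": 0},
  {"tx": 0.1, "ty": -1, "tz": 0.3, "wx": 0, "wy": 0, "wz": 0},
  {"tx": 0.1, "ty": -1, "tz": 0, "wx": 0, "wy": 0, "wz": 0},
  {"tx": 0.1, "ty": -1, "tz": 0, "wx": 0, "wy": 0, "wz": 0},
  {"tx": 0.1, "ty": -1, "tz": 0, "wx": 0, "wy": 0, "wz": 0},
])

```text
t: 21.48
tcp_pos: [0.4715, 0.0929, 0.2119]
tcp_rot: [-2.848, 1.566, 0.554]
force: [-0.0, 0.4, -0.2]
finger_gap: 1.003
```

Request:
step_arm([
  {"tx": 0.1, "ty": -1, "tz": 0, "wx": 0, "wy": 0, "wz": 0},
  {"tx": 0.1, "ty": -1, "tz": 0, "wx": 0, "wy": 0, "wz": 0},
  {"tx": 0.1, "ty": -1, "tz": 0, "wx": 0, "wy": 0, "wz": 0},
  {"tx": 0.1, "ty": -1, "tz": 0, "wx": 0, "wy": 0, "wz": 0},
  {"tx": 0, "ty": 0, "tz": 0, "wx": 0, "wy": 0, "wz": 0},
])

```text
t: 22.1
tcp_pos: [0.4818, -0.0324, 0.2094]
tcp_rot: [-1.842, 1.568, 1.557]
force: [-0.4, -0.2, -1.2]
finger_gap: 0.999
```

```bash
python3 e.py .488 -.2487 .25; python3 - <<'E'
from h import *
f=grab('wrist','w7.png');g=cv2.imread('pics/w7.png')
import pickle;pickle.dump({k:f[k] for k in f if k!='img'},open('w7.pkl','wb'))
t=grab('top');print('top posts',onz(t,283.04,213.75,.068))
print(proj(f,[.503,-.041,.062]))
u,v=proj(f,[.503,-.041,.062])[0].astype(int)
print(u,v)
x0,y0=max(u-75,0),max(v-60,0)
cv2.imwrite('pics/w7c.png',cv2.resize(g[y0:y0+120,x0:x0+150],None,fx=5,fy=5,interpolation=cv2.INTER_CUBIC));print(x0,y0)
E
```

```text
t 22.1 tcp [ 0.4818 -0.0324  0.2094] tilt fix units [-0.02666667  0.          0.        ] jaw yaw -75.23 F [-0.39 -0.25 -1.23] q [-0.21  0.3   1.9   0.    0.94  1.11] gap 0.999
move units [ 0.21 -7.21  1.35]
top posts [ 0.50239112 -0.04157909  0.068     ]
[[271.24938802 161.99083033]]
271 161
196 101
```

View pics/w7c.png

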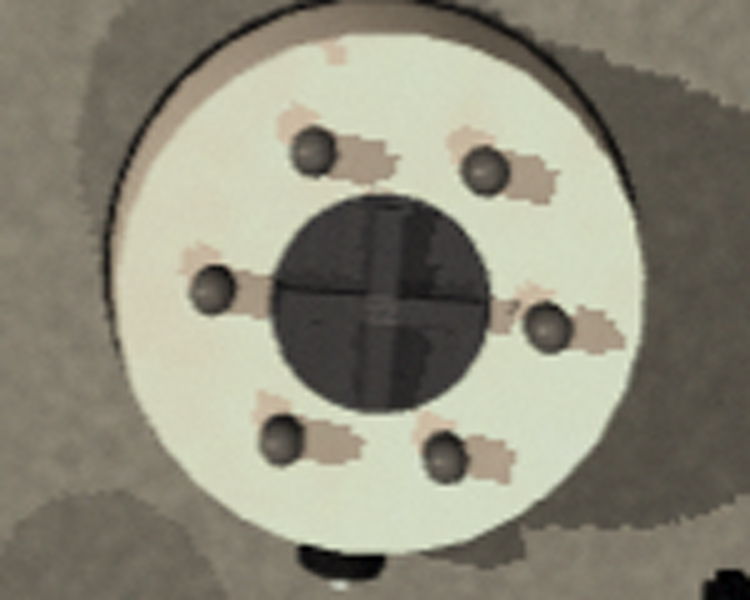

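Hub cross is clear at wrist (271.6,162.2), with its arms nearly along the image axes, so nearly along the jaws. The 6 posts ring it.

```bash
python3 - <<'E'
from h import *
import pickle;f=pickle.load(open('w7.pkl','rb'))
c=lambda u,v:(196+(u+.5)/5-.5,101+(v+.5)/5-.5)
print(onz(f,*c(380,309),.062),onz(f,*c(381,305.3),.065))
a=onz(f,*c(378,200),.062);b=onz(f,*c(381,410),.062);d=onz(f,*c(278,300),.062);e=onz(f,*c(487,310),.062)
for p,q in((a,b),(d,e)):print(np.degrees(np.arctan2(*(q-p)[1::-1])))
E
```

```text
[ 0.50266736 -0.0414823   0.062     ] [ 0.50396841 -0.04121512  0.065     ]
-163.78446776706429
-77.97663559365711
```

Request:
step_arm([
  {"tx": 0.04, "ty": -1, "tz": 0, "wx": 0, "wy": 0, "wz": 0},
  {"tx": 0.04, "ty": -1, "tz": 0, "wx": 0, "wy": 0, "wz": 0},
  {"tx": 0.04, "ty": -1, "tz": 0, "wx": 0, "wy": 0, "wz": 0},
  {"tx": 0.04, "ty": -1, "tz": 0, "wx": 0, "wy": 0, "wz": 0},
  {"tx": 0.04, "ty": -1, "tz": 0, "wx": 0, "wy": 0, "wz": 0},
])

```text
t: 22.82
tcp_pos: [0.4874, -0.1781, 0.2089]
tcp_rot: [-1.55, 1.566, 1.86]
force: [0.8, 0.1, 0.3]
finger_gap: 1.002
```

Request:
step_arm([
  {"tx": 0, "ty": -1, "tz": 0, "wx": 0, "wy": 0, "wz": 0},
  {"tx": 0, "ty": -0.8, "tz": 0, "wx": 0, "wy": 0, "wz": 0},
  {"tx": 0, "ty": 0, "tz": 0, "wx": 0, "wy": 0, "wz": 0},
  {"tx": 0, "ty": 0, "tz": -0.4, "wx": 0, "wy": 0, "wz": 0},
  {"tx": 0, "ty": 0, "tz": -0.8, "wx": 0, "wy": 0, "wz": 0},
])

```text
t: 23.45
tcp_pos: [0.4884, -0.2296, 0.1717]
tcp_rot: [-1.803, 1.567, 1.61]
force: [-0.2, -0.5, -0.6]
finger_gap: 0.997
```

```bash
python3 e.py .488 -.2487 .0395; python3 - <<'E'
from h import *
w=grab('wrist','w8.png');g=cv2.imread('pics/w8.png')
a=np.linspace(0,2*np.pi,13)[:-1]
for (x,y,z,r) in((.488,-.2487,.094,.03),):
  for q in proj(w,np.c_[x+r*np.cos(a),y+r*np.sin(a),a*0+z]): cv2.circle(g,tuple(int(v) for v in q),1,(0,0,255),-1)
cv2.imwrite('pics/w8b.png',g)
E
```

```text
t 23.45 tcp [ 0.4884 -0.2296  0.1717] tilt fix units [-0.04       -0.00166667 -0.        ] jaw yaw -74.44 F [-0.22 -0.5  -0.59] q [-0.56  0.42  1.82  0.    0.91  0.73] gap 0.997
move units [-0.01 -0.64 -4.41]
```

View pics/w8b.png

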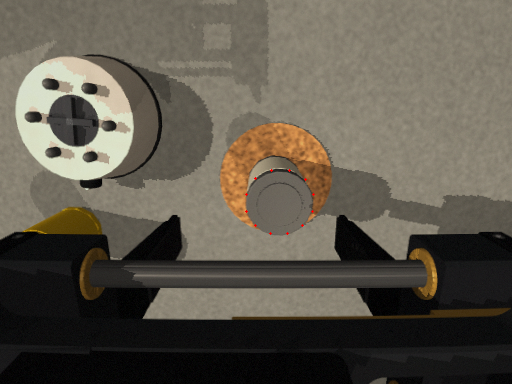

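Jar lid at (279,202) matches the prediction. Aligning and descending.

Request:
step_arm([
  {"tx": 0, "ty": -0.6, "tz": 0, "wx": -0.04, "wy": 0, "wz": 0},
  {"tx": 0, "ty": 0, "tz": 0, "wx": 0, "wy": 0, "wz": 0},
  {"tx": 0, "ty": 0, "tz": -0.5, "wx": 0, "wy": 0, "wz": 0},
  {"tx": 0, "ty": 0, "tz": -0.8, "wx": 0, "wy": 0, "wz": 0},
  {"tx": 0, "ty": 0, "tz": -0.6, "wx": 0, "wy": 0, "wz": 0},
])

```text
t: 24.12
tcp_pos: [0.4879, -0.2468, 0.1104]
tcp_rot: [-0.706, 1.569, 2.708]
force: [0.3, -0.2, 0.2]
finger_gap: 0.999
```

```bash
python3 e.py .488 -.2487 .0395
```

```text
t 24.125 tcp [ 0.4879 -0.2468  0.1104] tilt fix units [-0.00833333 -0.01666667 -0.        ] jaw yaw -74.36 F [ 0.31 -0.2   0.15] q [-0.59  0.51  1.86 -0.    0.77  0.71] gap 0.999
move units [ 0.   -0.06 -2.36]
```

Request:
step_arm([
  {"tx": 0, "ty": -0.06, "tz": -0.6, "wx": 0, "wy": -0.02, "wz": 0},
  {"tx": 0, "ty": 0, "tz": -0.7, "wx": 0, "wy": 0, "wz": 0},
  {"tx": 0, "ty": 0, "tz": -0.6, "wx": 0, "wy": 0, "wz": 0},
  {"tx": 0, "ty": 0, "tz": -0.2, "wx": 0, "wy": 0, "wz": 0},
  {"tx": 0, "ty": 0, "tz": 0, "wx": 0, "wy": 0, "wz": 0},
])

```text
t: 24.75
tcp_pos: [0.4869, -0.2476, 0.0427]
tcp_rot: [-1.311, 1.568, 2.103]
force: [-0.0, -0.2, -0.3]
finger_gap: 1.0
```

```bash
python3 e.py .488 -.2487 .0395; python3 - <<'E'
from h import *
w=grab('wrist','w9.png')
E
```

```text
t 24.75 tcp [ 0.4869 -0.2476  0.0427] tilt fix units [-0.02       -0.01166667 -0.        ] jaw yaw -74.38 F [-0.04 -0.19 -0.35] q [-0.59  0.62  1.91  0.    0.62  0.7 ] gap 1.0
move units [ 0.04 -0.04 -0.11]
```

View pics/w9.png

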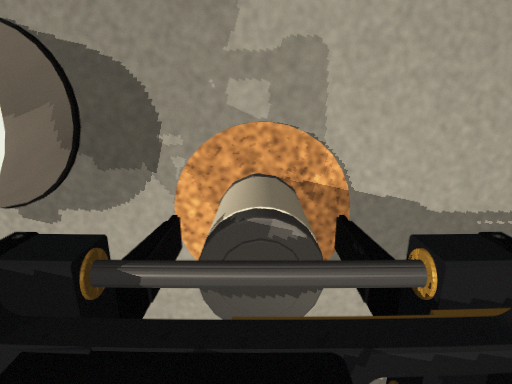

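Request:
step_arm([
  {"tx": 0.03, "ty": -0.05, "tz": 0, "wx": -0.02, "wy": -0.01, "wz": 0},
  {"tx": 0, "ty": 0, "tz": 0, "wx": 0, "wy": 0, "wz": 0},
  {"tx": 0, "ty": 0, "tz": 0, "wx": 0, "wy": 0, "wz": 0},
  {"tx": 0, "ty": 0, "tz": 0, "wx": 0, "wy": 0, "wz": 0},
  {"tx": 0, "ty": 0, "tz": 0, "wx": 0, "wy": 0, "wz": 0},
], claw=0.5, grip_force=25)

```text
t: 25.42
tcp_pos: [0.4886, -0.2495, 0.0447]
tcp_rot: [2.244, 1.568, -0.625]
force: [0.0, -0.6, -1.8]
finger_gap: 0.626
```

```bash
python3 e.py .488 -.2487 .0395
```

```text
t 25.425 tcp [ 0.4886 -0.2495  0.0447] tilt fix units [0.01666667 0.02333333 0.        ] jaw yaw -74.38 F [ 0.01 -0.62 -1.8 ] q [-0.59  0.62  1.9  -0.    0.62  0.71] gap 0.626
move units [-0.02  0.03 -0.17]
```

Request:
step_arm([
  {"tx": 0, "ty": 0, "tz": 0, "wx": 0, "wy": 0, "wz": 0},
  {"tx": 0, "ty": 0, "tz": 0.2, "wx": 0, "wy": 0, "wz": 0},
  {"tx": 0, "ty": 0, "tz": 0.6, "wx": 0, "wy": 0, "wz": 0},
  {"tx": 0, "ty": 0, "tz": 1, "wx": 0, "wy": 0, "wz": 0},
  {"tx": 0, "ty": 0, "tz": 1, "wx": 0, "wy": 0, "wz": 0},
])

```text
t: 26.05
tcp_pos: [0.4866, -0.2484, 0.1285]
tcp_rot: [-0.83, 1.566, 2.585]
force: [-0.3, -0.2, -4.8]
finger_gap: 0.628
```

```bash
python3 e.py .503 -.041 .16
```

```text
t 26.05 tcp [ 0.4866 -0.2484  0.1285] tilt fix units [-0.02333333 -0.03833333 -0.        ] jaw yaw -74.39 F [-0.26 -0.22 -4.78] q [-0.59  0.49  1.84 -0.    0.82  0.71] gap 0.628
move units [0.55 6.91 1.05]
```

Request:
step_arm([
  {"tx": 0.1, "ty": 0.5, "tz": 0.7, "wx": 0, "wy": 0, "wz": 0},
  {"tx": 0.1, "ty": 1, "tz": 0.4, "wx": 0, "wy": 0, "wz": 0},
  {"tx": 0.1, "ty": 1, "tz": 0, "wx": 0, "wy": 0, "wz": 0},
  {"tx": 0.1, "ty": 1, "tz": 0, "wx": 0, "wy": 0, "wz": 0},
  {"tx": 0.1, "ty": 1, "tz": 0, "wx": 0, "wy": 0, "wz": 0},
])

```text
t: 26.68
tcp_pos: [0.5011, -0.1113, 0.1654]
tcp_rot: [-0.812, 1.569, 2.598]
force: [0.3, -0.8, -5.2]
finger_gap: 0.626
```

Request:
step_arm([
  {"tx": 0.1, "ty": 1, "tz": 0, "wx": 0, "wy": 0, "wz": 0},
  {"tx": 0, "ty": 0.9, "tz": 0, "wx": 0, "wy": 0, "wz": 0},
  {"tx": 0, "ty": 0.2, "tz": 0, "wx": 0, "wy": 0, "wz": 0},
  {"tx": 0, "ty": 0, "tz": 0, "wx": 0, "wy": 0, "wz": 0},
  {"tx": 0, "ty": 0, "tz": 0, "wx": 0, "wy": 0, "wz": 0},
])

```text
t: 27.3
tcp_pos: [0.5032, -0.0455, 0.1657]
tcp_rot: [-0.622, 1.567, 2.79]
force: [-0.5, -0.7, -4.6]
finger_gap: 0.628
```

```bash
python3 e.py .503 -.041 .14; python3 - <<'E'
from h import *
w=grab('wrist','w10.png')
E
```

```text
t 27.3 tcp [ 0.5032 -0.0455  0.1657] tilt fix units [-0.01166667 -0.03333333 -0.        ] jaw yaw -74.47 F [-0.54 -0.7  -4.58] q [-0.22  0.39  1.9   0.    0.86  1.08] gap 0.628
move units [-0.01  0.15 -0.86]
```

View pics/w10.png

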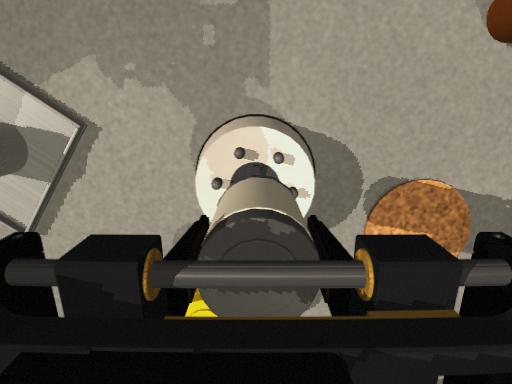

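```bash
python3 - <<'E'
from h import *
w=grab('wrist','w11.png');g=cv2.imread('pics/w11.png');p=w['o']['tcp_pos']
a=np.linspace(0,2*np.pi,37)[:-1]
for dz in(.0495,-.0405):
  for q in proj(w,np.c_[p[0]+.03*np.cos(a),p[1]+.03*np.sin(a),a*0+p[2]+dz]): cv2.circle(g,tuple(int(round(v)) for v in q),0,(0,0,255) if dz>0 else (255,0,0),-1)
cv2.imwrite('pics/w11c.png',cv2.resize(g[150:330,180:340],None,fx=4,fy=3.3,interpolation=cv2.INTER_NEAREST))
E
```

```text
(no output)
```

View pics/w11c.png

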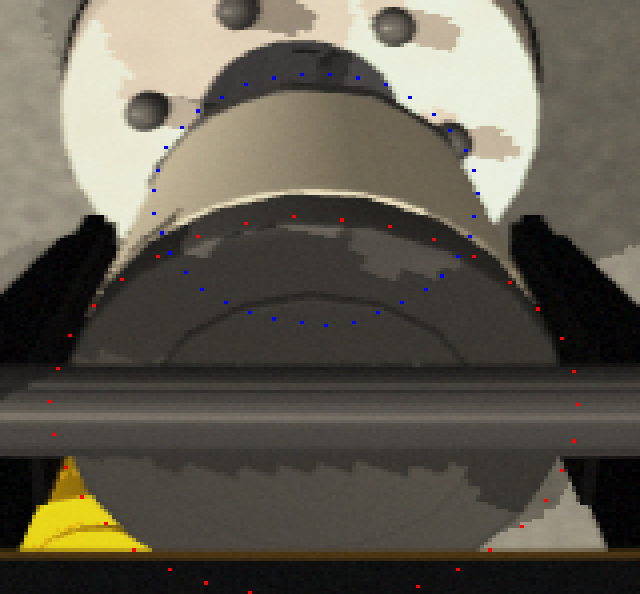

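```bash
python3 - <<'E'
from h import *
w=grab('scene','s12.png');g=cv2.imread('pics/s12.png');p=w['o']['tcp_pos'];print(p)
a=np.linspace(0,2*np.pi,37)[:-1]
g=cv2.resize(g[80:220,200:330],None,fx=5,fy=4.2,interpolation=cv2.INTER_CUBIC)
for (x,y,z,r,c) in((p[0],p[1],p[2]-.0405,.03,(255,0,0)),(p[0],p[1],p[2]+.0495,.03,(0,0,255)),(.503,-.041,.055,.058,(0,160,0))):
  for q in proj(w,np.c_[x+r*np.cos(a),y+r*np.sin(a),a*0+z]): cv2.circle(g,(int((q[0]-199.5)*5),int((q[1]-79.5)*4.2)),1,c,-1)
cv2.imwrite('pics/s12c.png',g)
E
```

```text
[ 0.50319868 -0.04554939  0.16565307]
```

View pics/s12c.png

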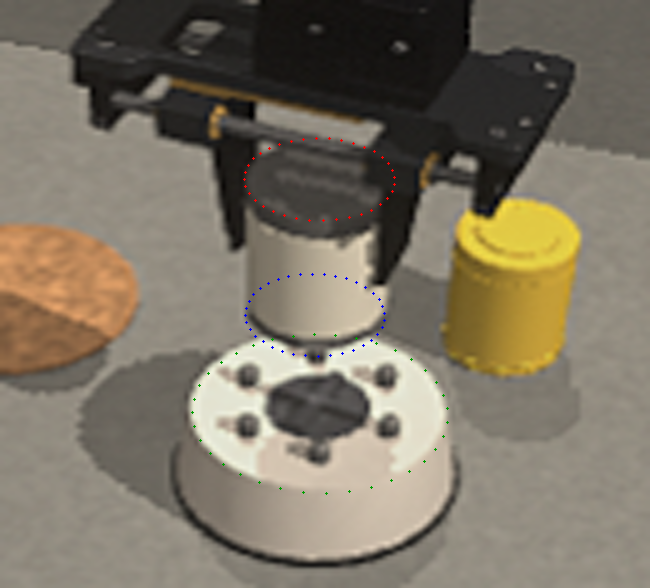

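The foot seems about 3 mm toward -x of the TCP in both views. I'll compensate, lower to just above the posts and compare against the post ring.

Request:
step_arm([
  {"tx": 0.08, "ty": 0.14, "tz": -0.3, "wx": -0.01, "wy": -0.03, "wz": 0},
  {"tx": 0, "ty": 0, "tz": -0.6, "wx": 0, "wy": 0, "wz": 0},
  {"tx": 0, "ty": 0, "tz": -0.4, "wx": 0, "wy": 0, "wz": 0},
  {"tx": 0, "ty": 0, "tz": 0, "wx": 0, "wy": 0, "wz": 0},
  {"tx": 0, "ty": 0, "tz": 0, "wx": 0, "wy": 0, "wz": 0},
])

```text
t: 28.08
tcp_pos: [0.5061, -0.0416, 0.1244]
tcp_rot: [-1.684, 1.571, 1.727]
force: [0.7, -0.4, -3.6]
finger_gap: 0.628
```

```bash
python3 e.py .503 -.041 .1155; cat > v.py <<'E'
from h import *
import sys
n=sys.argv[1]
w=grab('wrist',f'w{n}.png');g=cv2.imread(f'pics/w{n}.png')
a=cv2.resize(g[110:240,180:340],None,fx=4,fy=4,interpolation=cv2.INTER_CUBIC);cv2.imwrite(f'pics/w{n}c.png',a)
w=grab('scene',f's{n}.png');g=cv2.imread(f'pics/s{n}.png')
cv2.imwrite(f'pics/s{n}c.png',cv2.resize(g[100:220,200:330],None,fx=5,fy=4.8,interpolation=cv2.INTER_CUBIC))
E
python3 v.py 13
```

```text
t 28.075 tcp [ 0.5061 -0.0416  0.1244] tilt fix units [-0.00166667 -0.         -0.        ] jaw yaw -74.59 F [ 0.67 -0.4  -3.62] q [-0.21  0.45  1.94  0.    0.75  1.09] gap 0.628
move units [-0.1   0.02 -0.3 ]
```

View pics/w13c.png

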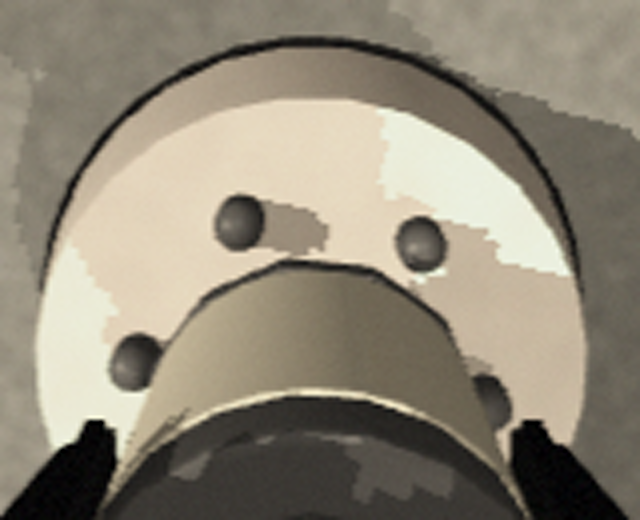

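View pics/s13c.png

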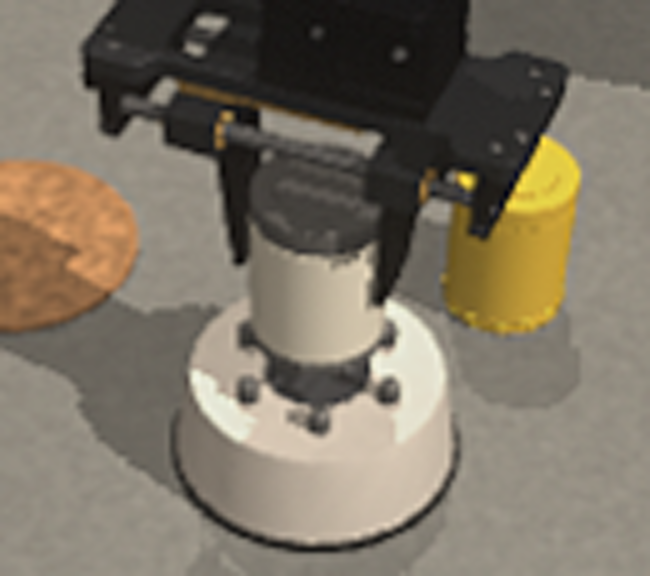

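```bash
cat > fit.py <<'E'
from h import *
from scipy.optimize import least_squares
def fit(f,pts,z,r,off=(180,110),s=4):
    P=np.array([onz(f,off[0]+(u+.5)/s-.5,off[1]+(v+.5)/s-.5,z)[:2] for u,v in pts])
    R=least_squares(lambda c:np.hypot(*(P-c).T)-r,P.mean(0)-[.02,0])
    return R.x,np.abs(R.fun).max()
E
python3 - <<'E'
from fit import *
w=grab('wrist');p=w['o']['tcp_pos'];print(p)
for z in(.08,.084,.088):print('foot',z,*fit(w,[(293,263),(240,277),(205,297),(170,345),(335,265),(380,275),(420,297),(447,324)],z,.03))
print('deck',*fit(w,[(37,340),(78,238),(180,140),(310,98),(420,120),(520,193),(570,262),(585,345)],.055,.058))
print('posts',*fit(w,[(240,222),(420,244),(136,362)],.063,.0365))
E
```

```text
[ 0.50604056 -0.04164629  0.12451064]
foot 0.08 [ 0.5030266  -0.04231987] 0.0006542349078922892
foot 0.084 [ 0.50377894 -0.04214995] 0.00054556680637452
foot 0.088 [ 0.50453352 -0.04197965] 0.0004759723040688446
deck [ 0.50162854 -0.04283366] 0.0008686926451610677
posts [ 0.50306483 -0.04218513] 0.00026019182985641265
```

Foot centre agrees with the mill centre within about 1 mm. Lowering onto the hub.

Request:
step_arm([
  {"tx": -0.03, "ty": 0, "tz": -0.3, "wx": 0, "wy": 0, "wz": 0},
  {"tx": 0, "ty": 0, "tz": -0.2, "wx": 0, "wy": 0, "wz": 0},
  {"tx": 0, "ty": 0, "tz": -0.1, "wx": 0, "wy": 0, "wz": 0},
  {"tx": 0, "ty": 0, "tz": 0, "wx": 0, "wy": 0, "wz": 0},
  {"tx": 0, "ty": 0, "tz": 0, "wx": 0, "wy": 0, "wz": 0},
])

```text
t: 28.85
tcp_pos: [0.5053, -0.0417, 0.1056]
tcp_rot: [2.85, 1.57, -0.022]
force: [-0.3, -0.2, -4.8]
finger_gap: 0.631
```

```bash
python3 e.py .505 -.042 .1025;python3 v.py 14
```

```text
t 28.85 tcp [ 0.5053 -0.0417  0.1056] tilt fix units [0.         0.01166667 0.        ] jaw yaw -74.58 F [-0.3  -0.24 -4.83] q [-0.21  0.48  1.96  0.    0.7   1.09] gap 0.631
move units [-0.01 -0.01 -0.1 ]
```

View pics/w14c.png

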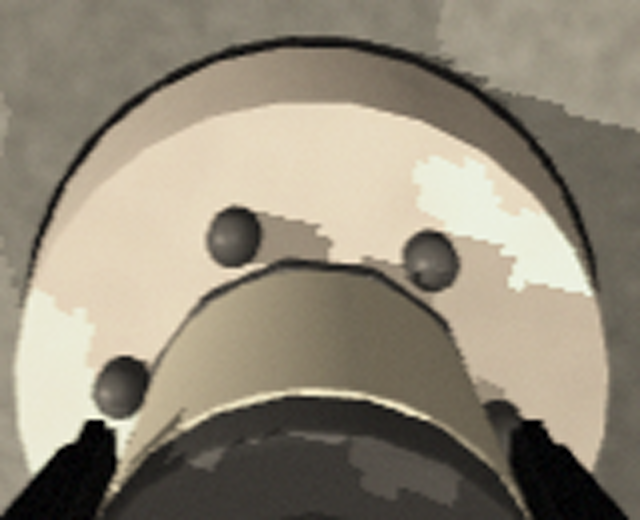

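Request:
step_arm([
  {"tx": 0, "ty": 0, "tz": -0.06, "wx": 0, "wy": 0, "wz": 0},
  {"tx": 0, "ty": 0, "tz": -0.05, "wx": 0, "wy": 0, "wz": 0},
  {"tx": 0, "ty": 0, "tz": -0.04, "wx": 0, "wy": 0, "wz": 0},
  {"tx": 0, "ty": 0, "tz": 0, "wx": 0, "wy": 0, "wz": 0},
  {"tx": 0, "ty": 0, "tz": 0, "wx": 0, "wy": 0, "wz": 0},
])

```text
t: 29.58
tcp_pos: [0.5058, -0.0416, 0.1028]
tcp_rot: [2.757, 1.567, -0.115]
force: [0.5, 0.3, -5.7]
finger_gap: 0.626
```

```bash
python3 e.py .505 -.042 .1025
```

```text
t 29.575 tcp [ 0.5058 -0.0416  0.1028] tilt fix units [0.00333333 0.035      0.        ] jaw yaw -74.58 F [ 0.47  0.28 -5.72] q [-0.21  0.48  1.96  0.    0.69  1.09] gap 0.626
move units [-0.03 -0.01 -0.01]
```

Request:
step_arm([
  {"tx": 0, "ty": 0, "tz": -0.06, "wx": 0, "wy": 0, "wz": 0},
  {"tx": 0, "ty": 0, "tz": -0.05, "wx": 0, "wy": 0, "wz": 0},
  {"tx": 0, "ty": 0, "tz": -0.04, "wx": 0, "wy": 0, "wz": 0},
  {"tx": 0, "ty": 0, "tz": 0, "wx": 0, "wy": 0, "wz": 0},
  {"tx": 0, "ty": 0, "tz": 0, "wx": 0, "wy": 0, "wz": 0},
])

```text
t: 30.2
tcp_pos: [0.5065, -0.0414, 0.1026]
tcp_rot: [2.764, 1.563, -0.108]
force: [-0.1, 0.1, -2.4]
finger_gap: 0.625
```

```bash
python3 e.py .505 -.042 .1025
```

```text
t 30.2 tcp [ 0.5065 -0.0414  0.1026] tilt fix units [0.00833333 0.07333333 0.        ] jaw yaw -74.57 F [-0.15  0.13 -2.41] q [-0.21  0.48  1.96  0.    0.69  1.09] gap 0.625
move units [-0.05 -0.02 -0.  ]
```

Resting on the hub (load partly taken, z=0.1026 as predicted). Turning with light downward bias, watching for a 7 mm drop.

Request:
step_arm([
  {"tx": -0.04, "ty": 0, "tz": -0.04, "wx": 0.01, "wy": 0.07, "wz": 0.5},
  {"tx": 0, "ty": 0, "tz": -0.04, "wx": 0, "wy": 0, "wz": 0.8},
  {"tx": 0, "ty": 0, "tz": -0.04, "wx": 0, "wy": 0, "wz": 0.8},
  {"tx": 0, "ty": 0, "tz": -0.04, "wx": 0, "wy": 0, "wz": 0.8},
  {"tx": 0, "ty": 0, "tz": -0.04, "wx": 0, "wy": 0, "wz": 0.8},
])

```text
t: 30.82
tcp_pos: [0.5066, -0.0415, 0.1023]
tcp_rot: [2.846, 1.565, 0.37]
force: [-6.4, 0.2, 19.9]
finger_gap: 0.631
```

```bash
python3 e.py .5047 -.0410 .1025;  python3 -c "
from h import *;print(env.get_obs()['moment'])"
```

```text
t 30.825 tcp [ 0.5066 -0.0415  0.1023] tilt fix units [-0.02  0.05  0.  ] jaw yaw -51.9 F [-6.37  0.15 19.94] q [-0.21  0.48  1.96  0.    0.69  0.69] gap 0.631
move units [-0.06  0.02  0.01]
[ 0.20698838  1.29613354 -0.30172095]
```

Request:
step_arm([
  {"tx": -0.05, "ty": 0.02, "tz": 0.02, "wx": -0.01, "wy": 0.04, "wz": 0.6},
  {"tx": -0.01, "ty": 0, "tz": 0, "wx": 0, "wy": 0, "wz": 0.8},
  {"tx": -0.01, "ty": 0.01, "tz": -0.01, "wx": 0, "wy": 0, "wz": 0.8},
  {"tx": 0, "ty": 0.01, "tz": -0.02, "wx": 0, "wy": 0, "wz": 0.8},
  {"tx": 0, "ty": 0, "tz": -0.02, "wx": 0, "wy": 0, "wz": 0.8},
])

```text
t: 31.45
tcp_pos: [0.5052, -0.0406, 0.1023]
tcp_rot: [2.732, 1.568, 0.665]
force: [-6.0, 1.0, 14.5]
finger_gap: 0.632
```

```bash
python3 e.py .5040 -.0404 .1025;  python3 -c "
from h import *;print(env.get_obs()['moment'])"
```

```text
t 31.45 tcp [ 0.5052 -0.0406  0.1023] tilt fix units [-0.01666667  0.02        0.        ] jaw yaw -28.42 F [-5.98  0.99 14.47] q [-0.21  0.48  1.96  0.    0.7   0.28] gap 0.632
move units [-0.04  0.01  0.01]
[ 0.37768292  1.33834454 -0.38621733]
```

Request:
step_arm([
  {"tx": -0.04, "ty": 0.01, "tz": 0.01, "wx": -0.01, "wy": 0.02, "wz": 0.6},
  {"tx": -0.01, "ty": 0, "tz": 0, "wx": 0, "wy": 0, "wz": 0.7},
  {"tx": -0.01, "ty": 0, "tz": -0.01, "wx": 0, "wy": 0, "wz": 0.7},
  {"tx": -0.01, "ty": 0, "tz": -0.02, "wx": 0, "wy": 0, "wz": 0.7},
  {"tx": 0, "ty": 0, "tz": -0.02, "wx": 0, "wy": 0, "wz": 0.7},
])

```text
t: 32.08
tcp_pos: [0.5033, -0.0402, 0.1001]
tcp_rot: [-2.468, 1.569, 2.115]
force: [-0.6, 4.4, -2.4]
finger_gap: 0.629
```

```bash
python3 e.py .5030 -.0401 .1025;  python3 -c "
from h import *;print(env.get_obs()['moment'])"; python3 v.py 15
```

```text
t 32.075 tcp [ 0.5033 -0.0402  0.1001] tilt fix units [-0.015      -0.00833333 -0.        ] jaw yaw -7.38 F [-0.59  4.42 -2.39] q [-0.21  0.48  1.97  0.    0.69 -0.08] gap 0.629
move units [-0.01  0.    0.08]
[ 1.02653197  0.13800005 -0.08402114]
```

View pics/s15c.png

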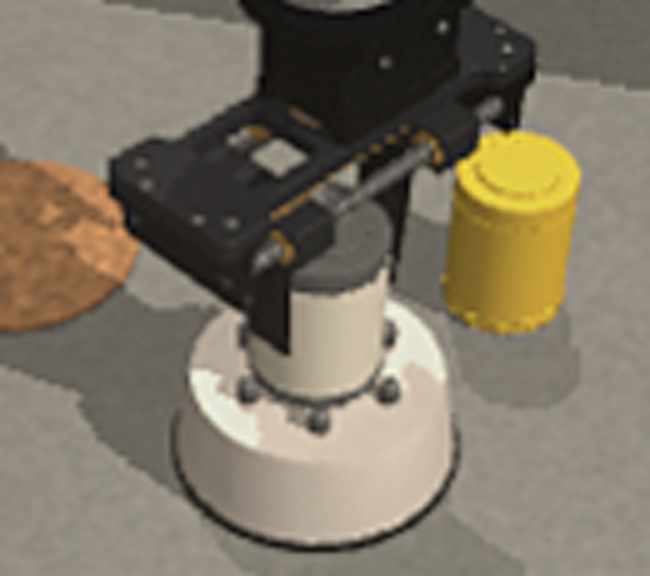

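View pics/w15.png

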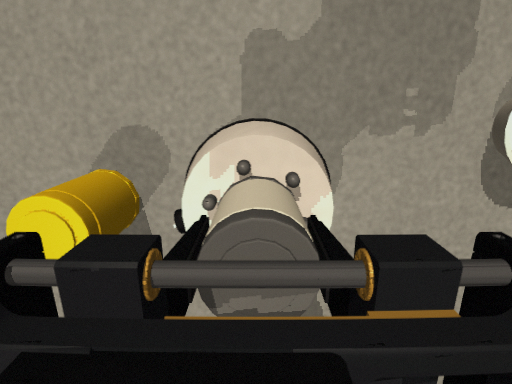

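z dropped to 0.1001 with the load gone: the slot has engaged. Lowering straight down, no turn.

Request:
step_arm([
  {"tx": 0, "ty": 0, "tz": -0.06, "wx": -0.01, "wy": -0.01, "wz": 0},
  {"tx": 0, "ty": 0, "tz": -0.06, "wx": 0, "wy": 0, "wz": 0},
  {"tx": 0, "ty": 0, "tz": -0.05, "wx": 0, "wy": 0, "wz": 0},
  {"tx": 0, "ty": 0, "tz": -0.05, "wx": 0, "wy": 0, "wz": 0},
  {"tx": 0, "ty": 0, "tz": 0, "wx": 0, "wy": 0, "wz": 0},
])

```text
t: 32.8
tcp_pos: [0.5032, -0.0407, 0.0956]
tcp_rot: [1.205, 1.57, -0.501]
force: [-0.4, 3.7, -7.2]
finger_gap: 0.629
```

```bash
python3 e.py .5030 -.0401 .0955;  python3 -c "
from h import *;print(env.get_obs()['moment'])"
```

```text
t 32.8 tcp [ 0.5032 -0.0407  0.0956] tilt fix units [0.005 0.01  0.   ] jaw yaw -7.73 F [-0.45  3.66 -7.15] q [-0.21  0.49  1.97 -0.    0.68 -0.08] gap 0.629
move units [-0.01  0.02 -0.  ]
[ 0.70566599 -0.04353569 -0.02017329]
```

Request:
step_arm([
  {"tx": 0, "ty": 0.02, "tz": -0.03, "wx": 0, "wy": 0, "wz": 0},
  {"tx": 0, "ty": 0, "tz": -0.03, "wx": 0, "wy": 0, "wz": 0},
  {"tx": 0, "ty": 0, "tz": -0.03, "wx": 0, "wy": 0, "wz": 0},
  {"tx": 0, "ty": 0, "tz": 0, "wx": 0, "wy": 0, "wz": 0},
  {"tx": 0, "ty": 0, "tz": 0, "wx": 0, "wy": 0, "wz": 0},
])

```text
t: 33.42
tcp_pos: [0.5032, -0.0408, 0.0954]
tcp_rot: [0.976, 1.568, -0.731]
force: [-1.5, 2.0, 0.4]
finger_gap: 0.628
```

```bash
python3 e.py .5030 -.0401 .0955;  python3 -c "
from h import *;print(env.get_obs()['moment'])"
```

```text
t 33.425 tcp [ 0.5032 -0.0408  0.0954] tilt fix units [0.02       0.02333333 0.        ] jaw yaw -7.79 F [-1.46  1.99  0.35] q [-0.21  0.49  1.97 -0.    0.67 -0.07] gap 0.628
move units [-0.01  0.02  0.  ]
[ 0.48561589  0.28504158 -0.08105106]
```

Seated: 7.2 mm below the hub-riding height, load carried by the deck. Release.

Request:
step_arm([
  {"tx": 0, "ty": 0, "tz": 0, "wx": 0, "wy": 0, "wz": 0},
  {"tx": 0, "ty": 0, "tz": 0, "wx": 0, "wy": 0, "wz": 0},
  {"tx": 0, "ty": 0, "tz": 0, "wx": 0, "wy": 0, "wz": 0},
  {"tx": 0, "ty": 0, "tz": 0.3, "wx": 0, "wy": 0, "wz": 0},
  {"tx": 0, "ty": 0, "tz": 0.6, "wx": 0, "wy": 0, "wz": 0},
], claw=1)

```text
t: 34.05
tcp_pos: [0.504, -0.0415, 0.1227]
tcp_rot: [0.902, 1.567, -0.805]
force: [0.8, -1.0, -0.4]
finger_gap: 0.998
```

Request:
step_arm([
  {"tx": 0, "ty": 0, "tz": 0.8, "wx": 0, "wy": 0, "wz": 0},
  {"tx": 0, "ty": 0, "tz": 0.9, "wx": 0, "wy": 0, "wz": 0},
  {"tx": 0, "ty": 0, "tz": 0.9, "wx": 0, "wy": 0, "wz": 0},
  {"tx": 0, "ty": 0, "tz": 0.9, "wx": 0, "wy": 0, "wz": 0},
  {"tx": 0, "ty": 0, "tz": 0.9, "wx": 0, "wy": 0, "wz": 0},
])

```text
t: 34.67
tcp_pos: [0.5035, -0.0415, 0.2616]
tcp_rot: [1.003, 1.565, -0.703]
force: [-0.5, -0.2, -0.4]
finger_gap: 1.0
```

Request:
step_arm([
  {"tx": -0.3, "ty": -1, "tz": 0.3, "wx": 0, "wy": 0, "wz": 0},
  {"tx": -0.3, "ty": -1, "tz": 0.3, "wx": 0, "wy": 0, "wz": 0},
  {"tx": 0, "ty": -1, "tz": 0, "wx": 0, "wy": 0, "wz": 0},
  {"tx": 0, "ty": -0.8, "tz": 0, "wx": 0, "wy": 0, "wz": 0},
  {"tx": 0, "ty": 0, "tz": 0, "wx": 0, "wy": 0, "wz": 0},
])

```text
t: 35.3
tcp_pos: [0.4849, -0.1584, 0.2862]
tcp_rot: [1.206, 1.557, -0.5]
force: [0.8, -0.8, 0.4]
finger_gap: 1.0
```

```bash
python3 e.py; python3 - <<'E'
from h import *
w=grab('scene','s16.png');g=cv2.imread('pics/s16.png')
a=np.linspace(0,2*np.pi,37)[:-1]
s=5
g=cv2.resize(g[100:220,200:330],None,fx=s,fy=s,interpolation=cv2.INTER_CUBIC)
for (z,c) in((.145,(0,0,255)),(.152,(255,0,0))):
  for q in proj(w,np.c_[.503+.03*np.cos(a),-.0415+.03*np.sin(a),a*0+z]): cv2.circle(g,(int((q[0]-199.5)*s),int((q[1]-99.5)*s)),1,c,-1)
cv2.imwrite('pics/s16c.png',g)
grab('top','t16.png')
E
```

```text
t 35.3 tcp [ 0.4849 -0.1584  0.2862] tilt fix units [0.06166667 0.11333333 0.        ] jaw yaw -7.7 F [ 0.82 -0.77  0.42] q [-0.44  0.25  1.74 -0.    1.14 -0.31] gap 1.0
```

View pics/s16c.png

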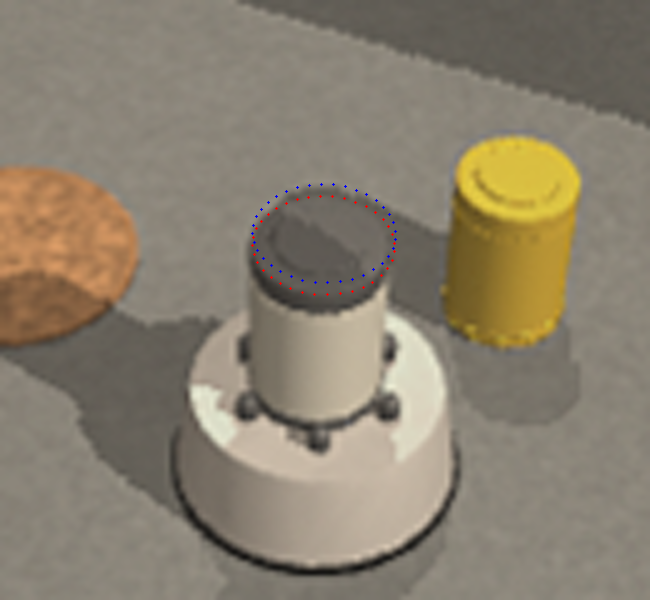

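View pics/s16.png

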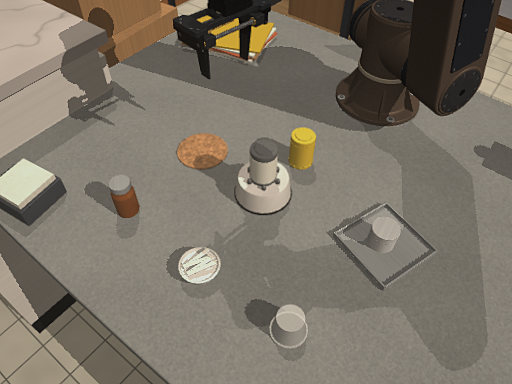

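View pics/t16.png

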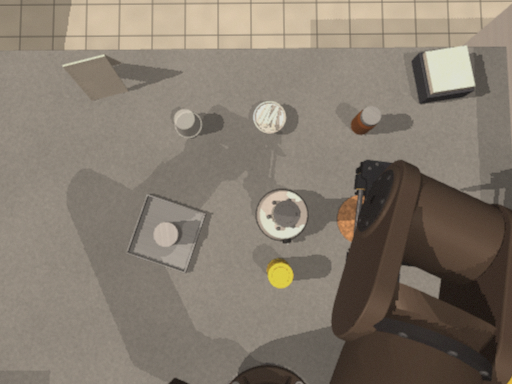

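Everything else stands untouched. The lid height reads ambiguously in this crop: its upper edge at y≈187 lies between the seated (196) and riding (184) predictions. I'll calibrate it against the first picture, where the lid height is known, and check the wrist view.

```bash
python3 - <<'E'
from h import *
w=grab('scene','s17.png');a=np.linspace(0,2*np.pi,73)[:-1];s=6
out=[]
for fn,zs,dy in(('scene0.png',(.202,),0),('s17.png',(.145,.152),18)):
  g=cv2.imread('pics/'+fn);x0,y0=235,112+dy
  g=cv2.resize(g[y0:y0+60,x0:x0+62],None,fx=s,fy=s,interpolation=cv2.INTER_CUBIC)
  g=cv2.convertScaleAbs(g,alpha=1.8)
  for z,c in zip(zs,((0,0,255),(255,0,0))):
    for q in proj(w,np.c_[.503+.03*np.cos(a),-.0415+.03*np.sin(a),a*0+z]): cv2.circle(g,(int((q[0]-x0+.5)*s),int((q[1]-y0+.5)*s)),0,c,-1)
  out.append(g)
cv2.imwrite('pics/cmp17.png',np.hstack(out))
E
```

```text
(no output)
```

View pics/cmp17.png

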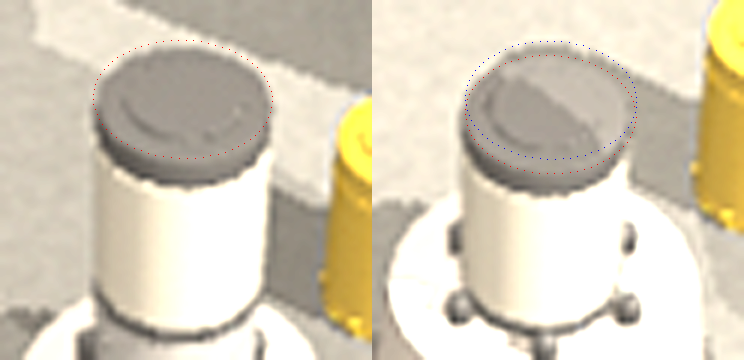

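The right-hand crop suggests the lid sits high or shifted, which disagrees with the force and z record. Taking a wrist look to settle it.

Request:
step_arm([
  {"tx": 0, "ty": 1, "tz": -0.4, "wx": 0.06, "wy": 0.11, "wz": 0},
  {"tx": 0, "ty": 1, "tz": -0.4, "wx": 0, "wy": 0, "wz": 0},
  {"tx": 0, "ty": 1, "tz": -0.3, "wx": 0, "wy": 0, "wz": 0},
  {"tx": 0, "ty": 0.5, "tz": -0.3, "wx": 0, "wy": 0, "wz": 0},
  {"tx": 0, "ty": 0, "tz": 0, "wx": 0, "wy": 0, "wz": 0},
])

```text
t: 36.08
tcp_pos: [0.4844, -0.0453, 0.2433]
tcp_rot: [2.522, 1.57, 0.823]
force: [0.1, -1.1, 1.0]
finger_gap: 0.996
```

```bash
python3 e.py; python3 - <<'E'
from h import *
w=grab('wrist','w18.png');g=cv2.imread('pics/w18.png')
import pickle;pickle.dump({k:w[k] for k in w if k!='img'},open('w18.pkl','wb'))
print(proj(w,[[.503,-.0415,.145],[.503,-.0415,.055]]))
E
```

```text
t 36.075 tcp [ 0.4844 -0.0453  0.2433] tilt fix units [-0.00333333  0.00166667  0.        ] jaw yaw -7.36 F [ 0.06 -1.06  1.03] q [-0.23  0.26  1.85  0.    1.03 -0.1 ] gap 0.996
[[277.15940527 184.16634558]
 [272.65108743 166.10810964]]
```

View pics/w18.png

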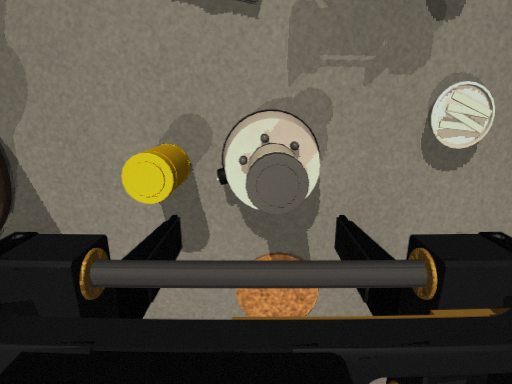

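```bash
python3 - <<'E'
from h import *
w=cv2.imread('pics/w18.png');s=cv2.imread('pics/s17.png');s0=cv2.imread('pics/scene0.png')
a=cv2.resize(w[100:220,215:335],None,fx=5,fy=5,interpolation=cv2.INTER_CUBIC)
cv2.imwrite('pics/w18c.png',cv2.convertScaleAbs(a,alpha=1.5))
b=cv2.resize(s[130:210,230:300],None,fx=7,fy=7,interpolation=cv2.INTER_CUBIC)
cv2.imwrite('pics/s17d.png',cv2.convertScaleAbs(b,alpha=1.2))
E
```

View pics/w18c.png

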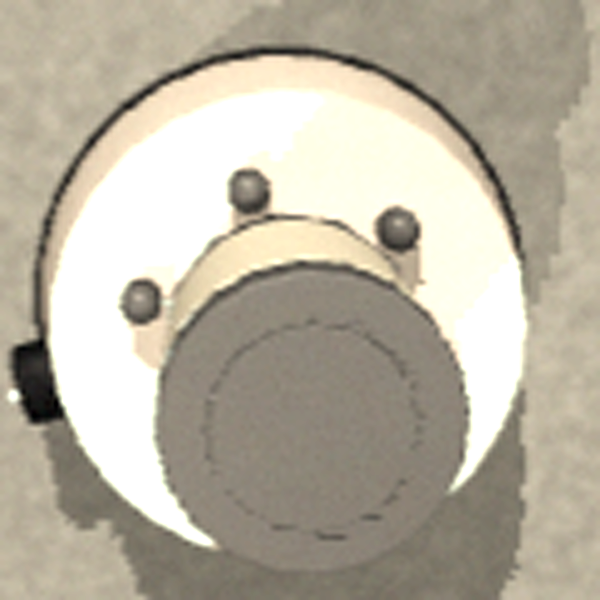

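View pics/s17d.png

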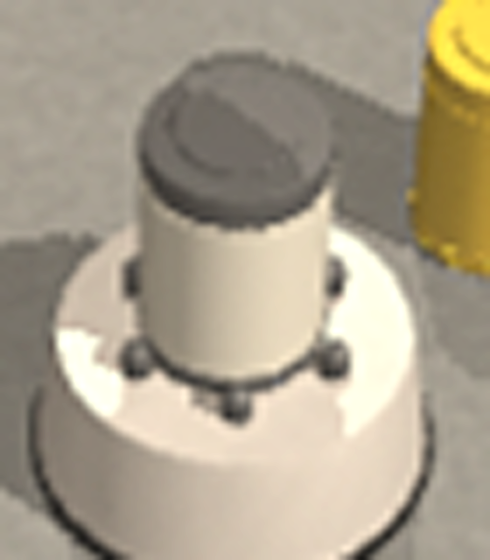

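```bash
python3 - <<'E'
from h import *
import pickle
w=grab('scene');a=np.linspace(0,2*np.pi,145)[:-1];s=7
def ov(fn,x0,y0,circ):
  g=cv2.imread('pics/'+fn);g=cv2.convertScaleAbs(cv2.resize(g[y0:y0+80,x0:x0+55],None,fx=s,fy=s,interpolation=cv2.INTER_CUBIC),alpha=1.3)
  for x,y,z,r,c in circ:
    for q in proj(w,np.c_[x+r*np.cos(a),y+r*np.sin(a),a*0+z]):
      cv2.circle(g,(int((q[0]-x0+.5)*s),int((q[1]-y0+.5)*s)),0,c,-1)
  return g
R,B=(0,0,255),(255,0,0)
m=(.488,-.249)
c=(.503,-.0415)
A=ov('s6.png',175,105,[(*m,.094,.03,R),(*m,.004,.03,R)])
C=ov('s17.png',238,130,[(*c,.145,.03,R),(*c,.055,.03,R),(*c,.152,.03,B),(*c,.062,.03,B)])
cv2.imwrite('pics/cmp18.png',np.hstack([A,C]))
f=pickle.load(open('w18.pkl','rb'))
for z in(.145,.152):
  q=proj(f,np.c_[c[0]+.03*np.cos(a),c[1]+.03*np.sin(a),a*0+z]);print(z,np.ptp(q,axis=0)/2,q.mean(0))
E
```

```text
0.145 [32.40353316 31.44514912] [277.15087648 183.72648309]
0.152 [33.2146559  32.17902722] [277.62228456 185.5955688 ]
```

View pics/cmp18.png

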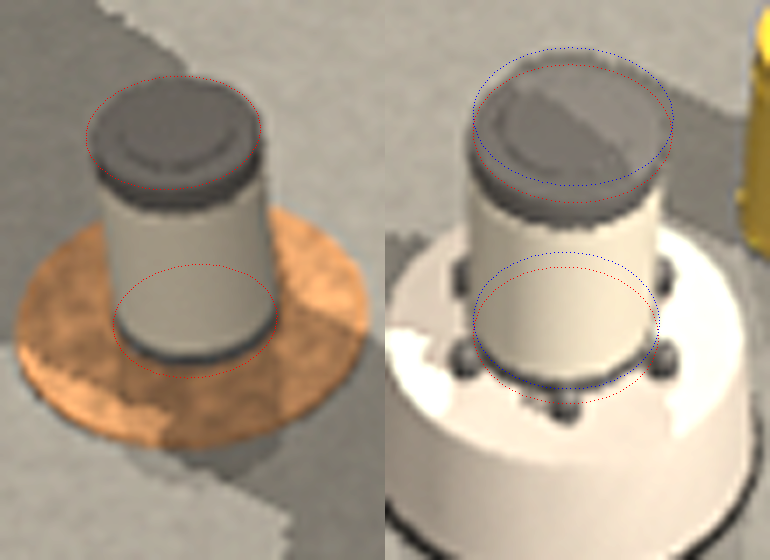

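On the mat the foot edge sits 15 px above its prediction, and it is now 12 px above the seated one, so it agrees with seated. The lid's front edge also agrees with seated (+23 vs +24). The extra dark band above the lid may be a shadow; the arm has moved since, so a fresh frame will tell.

```bash
python3 - <<'E'
from h import *
w=grab('scene','s19.png');a=np.linspace(0,2*np.pi,145)[:-1];s=9
x0,y0=238,128
o=[]
for fn in('s17.png','s19.png'):
  g=cv2.imread('pics/'+fn);g=cv2.convertScaleAbs(cv2.resize(g[y0:y0+60,x0:x0+42],None,fx=s,fy=s,interpolation=cv2.INTER_NEAREST),alpha=1.5);o.append(g)
cv2.imwrite('pics/cmp19.png',np.hstack(o))
E
```

```text
(no output)
```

View pics/cmp19.png

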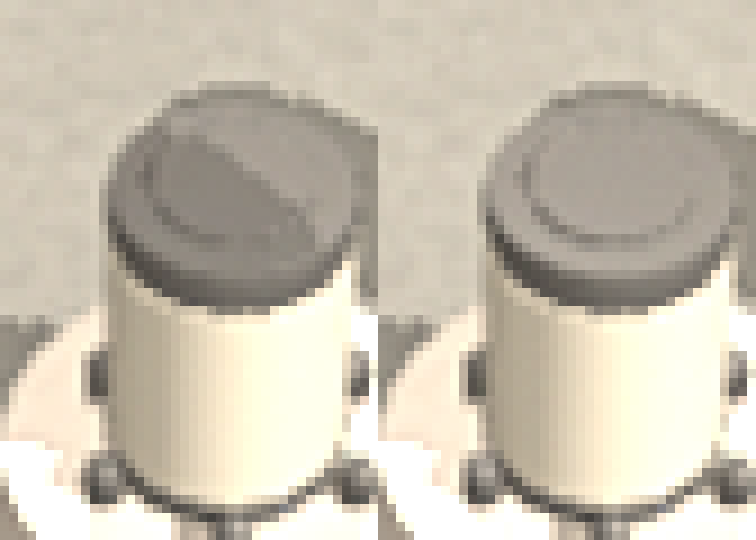

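The band is not a shadow: in the fresh frame the lid face still spans rows 83–275 against a width of 245, an aspect of 0.77 where a level lid should give about 0.69. That suggests the jar is tilted toward the scene camera. Checking by comparing foot centre and lid centre in the wrist image.

```bash
python3 - <<'E'
from fit import *
import pickle;f=pickle.load(open('w18.pkl','rb'))
o=(215,100)
foot=[(175,300),(210,243),(250,219),(290,214),(330,222),(370,243)]
lid=[(157,420),(467,420),(312,262),(312,572),(200,310),(425,310),(202,528),(422,528)]
for z in(.055,.058,.062):print('foot',z,*fit(f,foot,z,.03,o,5))
for z in(.14,.145,.152):
  print('lid',z,*fit(f,lid,z,.03,o,5))
print('posts',*fit(f,[(249,190),(398,229),(141,301)],.063,.0365,o,5))
print('deck',*fit(f,[(50,320),(100,185),(180,120),(280,90),(380,107),(460,170),(525,310)],.055,.058,o,5))
# same top cam
t=grab('top','t19.png');g=cv2.imread('pics/t19.png')
cv2.imwrite('pics/t19c.png',cv2.resize(g[180:250,245:325],None,fx=8,fy=8,interpolation=cv2.INTER_CUBIC))
a=np.linspace(0,2*np.pi,145)
for z in(.145,.152):
  q=proj(t,np.c_[.503+.03*np.cos(a),-.0415+.03*np.sin(a),a*0+z]);print(z,(q.mean(0)-[245,180]+.5)*8,np.ptp(q,axis=0)*4)
E
```

```text
foot 0.055 [0.49602153 0.00738725] 0.012272169130796463
foot 0.058 [0.49596313 0.00782914] 0.012138094934008622
foot 0.062 [0.4958854  0.00841773] 0.011959896512838596
lid 0.14 [ 0.50307821 -0.04255121] 0.0007907380663207259
lid 0.145 [ 0.50291791 -0.04127159] 0.0013254041074035189
lid 0.152 [ 0.50269345 -0.03948054] 0.0020739403685710277
posts [ 0.50235545 -0.04160655] 0.0001269179840537385
deck [ 0.50213803 -0.0423281 ] 0.001019279511460025
0.145 [328.74251683 267.24044743] [109.5830142  109.69954468]
0.152 [330.83337203 266.82039785] [110.58778907 110.7043785 ]
```

View pics/t19c.png

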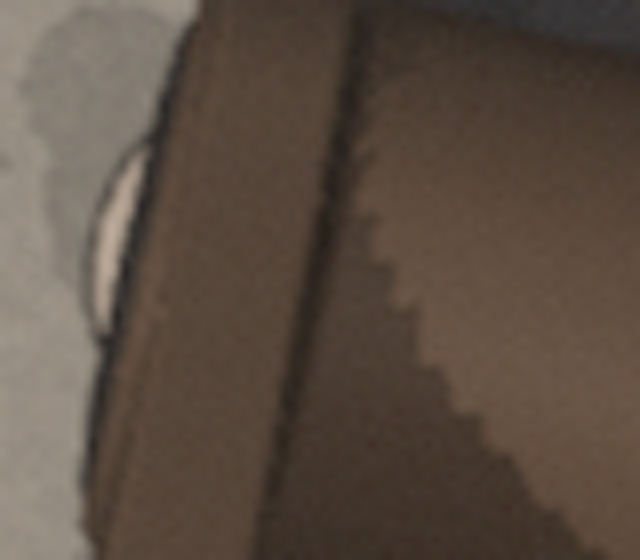

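```bash
python3 - <<'E'
from h import *
from scipy.optimize import least_squares
import pickle;f=pickle.load(open('w18.pkl','rb'))
def fit(pts,z,r):
    P=np.array([onz(f,215+(u+.5)/5-.5,100+(v+.5)/5-.5,z)[:2] for u,v in pts])
    R=least_squares(lambda c:np.hypot(*(P-c).T)-r,[.503,-.0415]);return R.x,np.abs(R.fun).max()
foot=[(175,300),(210,243),(250,219),(290,214),(330,222),(370,243)]
for z in(.055,.062):
  for r in (.029,.03):print('foot',z,r,*fit(foot,z,r))
t=grab('top');g=cv2.imread('pics/t16.png')
cv2.imwrite('pics/t16c.png',cv2.convertScaleAbs(cv2.resize(g[180:250,245:325],None,fx=8,fy=8,interpolation=cv2.INTER_CUBIC),alpha=1.4))
E
```

```text
foot 0.055 0.029 [ 0.50261943 -0.04163232] 0.0003801927933799257
foot 0.055 0.03 [ 0.50279461 -0.04281062] 0.000537392109942126
foot 0.062 0.029 [ 0.50255698 -0.04094617] 0.00040481013486597453
foot 0.062 0.03 [ 0.5027325  -0.04212061] 0.000715485536715247
```

View pics/t16c.png

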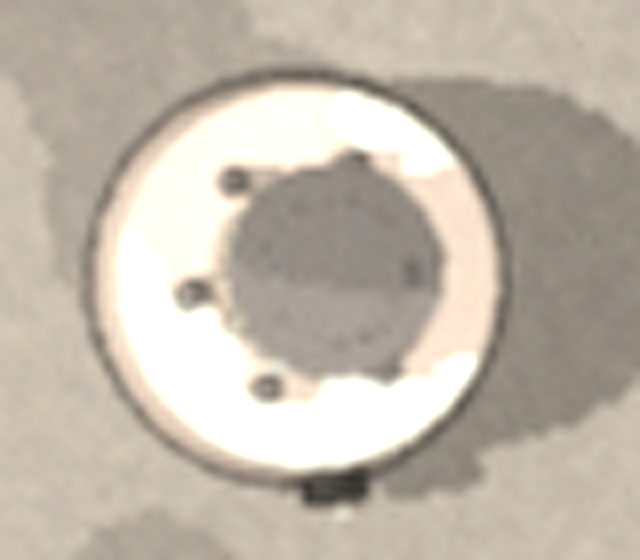

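Resolved. In the earlier jar-free frame s6, the yellow jar's shadow ends with a rounded tip at scene (255–262,138), right where the lid's false "top edge" is. The real lid front edge, the foot edge, and the wrist fits (foot (0.5027,-0.0428), lid (0.5029,-0.0413)) all say seated and upright. Handing in.

```bash
python3 - <<'E'
from plant import env
print(env.get_obs()['t'],env.hand_in())
E
```

```text
the job is handed in; nothing more can be done
36.325 None
```

I set the jar aside on the mat and stood the tin upright on the tray. I then put the jar back on the mill and turned it about 67° until its foot dropped over the hub. After that I let go and handed in at t ≈ 36.3 s of the 72 s allowed.

**Jar seated:** The gripper went down 7.2 mm from where the jar rode on the hub, and the load came off it at the bottom. Foot and lid centres in the wrist view agree within about 1.5 mm, so the jar is upright. The foot edge and the lid's front edge in the scene view match the seated height.

**Checks that disagreed:**
- **Lid upper edge, scene view:** it first read as riding high or tilted. I put this down to the yellow jar's shadow, which in an earlier frame ends at that same spot behind the lid. I did not confirm it by touch.
- **Lid centre, top view:** it was about 2 mm off its predicted position, which is within the camera calibration.

**Everything else:** The tin stands upright on the tray, and by eye the shaker, spoon dish, cup and yellow jar are where they started. While turning the jar the upward force on the gripper reached about 20 N, the highest I read. The gripper is open and clear of everything.

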